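Make up the radio's backup battery bank and slide it onto the charger

ROBOT

A 7-joint arm with a two-finger parallel gripper is mounted at the origin on the work surface. World frame = base frame: x ahead of the robot, y to its left, z up, the work surface at z = 0. Lengths are in m, angles in degrees, forces in N, time in s.
With the tool pointing down it reaches from about 0.4 to 0.925 m from the base axis. Payload 4.1 kg.
Tool frame: the origin (TCP) lies midway between the tips of the shut fingers; the grasp point (between the pads) lies 19 mm behind it (r.pinch_z is the distance from the TCP to the grasp point, in m); z points along the fingers, y is the direction in which the jaws open and shut (so a half turn about z gives the same grasp; the last joint's range is limited). The gripper opens to 85 mm and grips with 20 to 120 N. Pads are 22 mm wide; open, the fingers measure 114 mm over their backs; the gripper's body (76 mm by 85 mm) begins 54 mm behind the grasp point. The pads swing forward as they close: fully open they stand 13 mm farther back than shut.
Start: joints at [-78.896, 22.827, 2.584, 88.041, -1.071, 69.15, -2.905], TCP at [0.188, 0.622, 0.231] pointing down, gripper open.
Joint ranges: [-161.44, 161.44], [-28.35, 127.94], [-78.24, 83.42], [0, 140.83], [-78.03, 258.03], [13.02, 114.36], [-168.23, 168.23]. Speed limits (degrees/s): [147.25, 147.25, 180, 180, 180, 180, 180].

INTERFACE

Orientations are given as a 3x3 rotation matrix whose columns are the frame's x, y, z axes.
In Python, from bench import r gives the robot as it stands.
- The arm moves only by the shell command python3 -m inch 'ROWS' [FORCE]. ROWS is JSON, a list of rows, each an object with "fingers": the closure, from 0 (fully open) to 1 (shut); "slide": the shift along the tool's x, y, z each as a share of 0.03 m, from -1 to 1, a list of three; "roll": the turn about the tool's z as a share of 6 degrees, from -1 to 1. In form: [{"fingers": fingers, "slide": [tx, ty, tz], "roll": roll}, ...]. A call has 1 to 5 rows; each row shifts and turns the commanded pose from where the row before left it, along the tool's axes as they then stand; what a row does not reach is not made up. A row lasts 1/12 s, in which the tool goes at most 41.7 mm and 7.16 degrees, less where a joint would pass 70% of its speed; a pose out of reach is approached as far as the arm can. A call with a number of a shift or a turn outside -1 to 1 is refused whole. A call with a gripper value outside its range is refused whole. The fingers move at their own pace and stop on an object; FORCE is the grip in N (left out, the last holds). Time passes only in rows, so rows that do not move let the fingers close. It gives the time, the measured TCP pose, the force and the opening at its end, in the units of the state.
- r.state(): the state, without advancing time (a new reading comes with each control period).
- r.read_camera(name): name is "scene" or "side" or "wrist"; returns a dict with "pixels" (384x512x3 uint8, blue, green, red), "range_z" (384x512 float32, m along the optical axis (not along the pixel's ray), 0 where there is no reading), "fov_y" (degrees; the focal length in pixels is half the picture's height over the tangent of half this angle, whatever the lens; pixels are square), "cx", "cy" (the principal point, pixels), "k1" (the pictures are not rectified: a ray, as slopes to the right and down, at radius r is drawn at 1 + k1 r^2 times it, then the intrinsics apply), "extrinsics" (4x4, takes a point from camera to world coordinates). Camera axes: x right, y down, z forward; pixel columns grow to the right and rows downward; lengths in m; the calibration is good to about 2 mm. A picture is of the moment at which its call begins.
- r.finish_job(): hands the job in, once; it reports no verdict.
Trained networks look in the newest picture that a camera, given by its name, has taken for a name from the list of things; names that differ only in an ending like _2 or _b are one class to them, and where a whole thing is asked for, a point or a joint stands for the part that bears it (a point fixed in the world has none). Each returns a list of dicts, best first, with "p" (0 to 1); they miss things now and then, are a little off and sometimes report something else, mostly with a low value. They report only what shows in the picture. A call takes as long as a camera call. They do not tell look-alikes from the thing itself.
- r.cut_out(camera, thing): "mask" (384x512 bool, what is visible of it) and "centre" ([column, row] in pixels, amid what is visible of it).
- r.place_of(camera, thing): "centre" ([column, row] in pixels: a listed point, or the origin of a listed thing).
The state is a dict: "clock": time; "joints": joint angles; "joint_velocities": joint speeds; "joint_torque": joint torques, N m; "tool_pos": TCP position; "tool_rot": TCP orientation; "contact_force": force on the tool from outside, world axes, zero at the start; "wrist_torque": the same for the moment, N m; "finger_gap": finger opening in m.
Only numpy, scipy, OpenCV 4.12 (cv2) and the standard library are available. Lean on these libraries where they do the work, as an engineer would, in place of code of your own. Each camera call takes 0.05 s, during which the arm holds its last target. There are 200 camera calls.

TASK

Make up the backup battery bank: first set the charger's toggle to its centre off position, and leave it off. Then stand all the battery modules upright on the rubber strip in one straight row in front of the contact face, long sides facing it, keeping the whole row a finger's breadth clear of the face until the last module is in it. Only then push the row as one block fully home, so that the first module meets the contact face and each module meets the next, with the row straight, square and centred on the face; leave the other things on the desk alone.

Things in the scene. Friction and masses are not known exactly. Their poses are not given: they have to be found in the camera images.
- m0 (a point): battery module 0 (may be absent: None): a grey plastic block with a black top and two copper contact strips along each long face. 100 mm long (its own x), 44 mm thick (its own y), 56 mm tall, about 0.24 kg, loose, alike either way round. This point is its centre, 28 mm above its underside.
- m1 (a point): battery module 1 (may be absent: None): a grey plastic block with a black top and two copper contact strips along each long face. 100 mm long (its own x), 44 mm thick (its own y), 56 mm tall, about 0.24 kg, loose, alike either way round. This point is its centre, 28 mm above its underside.
- m2 (a point): battery module 2 (may be absent: None): a grey plastic block with a black top and two copper contact strips along each long face. 100 mm long (its own x), 44 mm thick (its own y), 56 mm tall, about 0.24 kg, loose, alike either way round. This point is its centre, 28 mm above its underside.
- m3 (a point): battery module 3 (may be absent: None): a grey plastic block with a black top and two copper contact strips along each long face. 100 mm long (its own x), 44 mm thick (its own y), 56 mm tall, about 0.24 kg, loose, alike either way round. This point is its centre, 28 mm above its underside.
- m4 (a point): battery module 4 (may be absent: None): a grey plastic block with a black top and two copper contact strips along each long face. 100 mm long (its own x), 44 mm thick (its own y), 56 mm tall, about 0.24 kg, loose, alike either way round. This point is its centre, 28 mm above its underside.
- charger: the battery charger, fixed to the desk: grey steel housing 190 x 140 mm, 85 mm tall, origin under the housing's centre, with a toggle on top. On its -y side a black contact head stands 20 mm out. In front of that, along the charger's -y, a flat black rubber strip 135 mm wide, level with the desk, runs from the head to 460 mm out.
- contact_face (a point): centre of the contact face, 28 mm above the desk: the flat front of the contact head, 120 mm wide, 60 mm tall, with two copper strips. This frame's x runs along the face, its y points into the charger: the row grows from the face along -y, centred on x = 0 (the middle of the rubber strip).
- toggle (a joint): angle of the three-position toggle on the charger's top: 0 upright = off; about +0.4 leaning to the charger's own +x (away from the robot) = charge, where it is found; about -0.4 leaning to -x = load. A spring catch holds it in each of the three positions and snaps it into the nearest; the catches part at about +-0.2 rad. It takes about 4 N at the tip to move.
- toggle_pivot (a point): the toggle's pivot, on the charger's top panel, 85 mm above the desk; it swings about this frame's y, along its x.
- toggle_tip (a point): near the top of the toggle's steel bat, 58 mm from the pivot; the bat is 60 mm long and 15 to 17 mm thick in its upper part.
- handheld: bystander: a black handheld radio lying on the desk, 125 x 58 x 36 mm, with a 140 mm antenna; origin under its centre.
- multimeter: bystander: a dark digital multimeter lying on the desk, 150 x 75 x 45 mm; origin under its centre.
- mug: bystander: a white mug, 82 mm across, 95 mm tall; origin under its centre.
Mind the look-alikes: they are no part of the job. What is shaped like the part that bears m4 but turquoise or yellow is not meant.

How it is judged:
By the outcome, as a careful person would: the job done as asked, in the order asked, and still so for the second after the job is handed in, with the robot touching nothing.
Of module0, module1, module2, module3, module4 only 4 to 5 are there at a start; the rules pass over those that are not, and their reading is None.
At some moment in a run one of module0, module1, module2, module3, module4 may be knocked a few centimetres aside while the robot is not near it.
It also fails if it takes over 210 s, if anything falls off the work surface, if the arm or the gripper's body presses on something with over 40 N, if the wrist force passes 120 N, or if a joint passes its speed limit or range.

## Working session

There is one attempt and no reset: what is moved stays moved. The work goes in short steps, Python scripts to look and compute and a shell command to move; the robot and the scene stay as the last step left them, time stands still between calls to the robot, and variables do not carry over. Pictures are saved under pics/ and viewed, about 12 in all and at most 16, crops included, and the job is handed in when it is done.

```bash
ls; mkdir -p pics; python3 - <<'E'
from bench import r
import cv2,numpy as np
s=r.state();print(s['clock'],s['tool_pos'],np.round(s['tool_rot'],3).tolist())
ims=[]
for c in ['scene','side','wrist']:
    d=r.read_camera(c);ims.append(d['pixels']);print(c,d['fov_y'],d['k1'],np.round(d['extrinsics'],3).tolist())
cv2.imwrite('pics/a.png',cv2.resize(ims[0],(800,600)));cv2.imwrite('pics/b.png',np.vstack([ims[1]]))
E
```

```text
pics
0.0 [0.18737553 0.62171942 0.23024777] [[-0.957, 0.288, -0.0], [0.288, 0.957, -0.002], [-0.0, -0.002, -1.0]]
scene 55.075244639785176 0.009853770871594877 [[0.125, 0.846, -0.518, 1.224], [0.992, -0.11, 0.061, -0.109], [-0.005, -0.521, -0.854, 1.248], [0.0, 0.0, 0.0, 1.0]]
side 55.04821220503049 -0.02101262632871687 [[0.954, -0.166, 0.252, 0.234], [-0.301, -0.567, 0.767, -0.88], [0.016, -0.807, -0.59, 0.781], [0.0, 0.0, 0.0, 1.0]]
wrist 62.96982602134744 -0.04188283635878459 [[0.289, 0.919, 0.267, 0.12], [0.957, -0.277, -0.082, 0.642], [-0.002, 0.279, -0.96, 0.374], [0.0, 0.0, 0.0, 1.0]]
```

View pics/a.png

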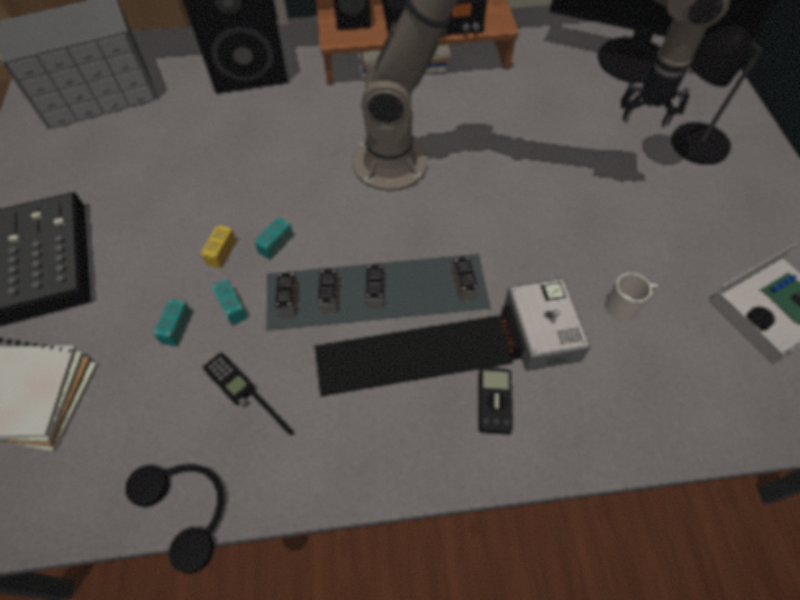

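View pics/b.png

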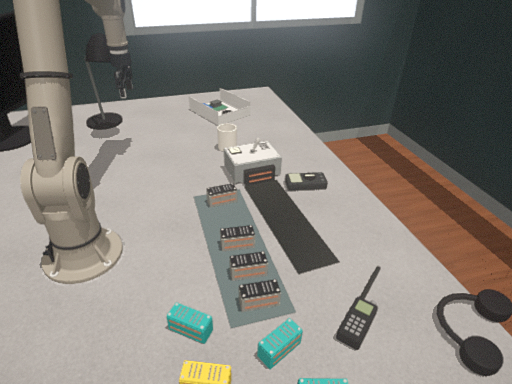

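The pictures show four grey modules on a mat (scene ~(285,292), (328,288), (375,283), (465,277) in the 800x600 view). The strip is at ~(415,355), the charger at ~(545,322), and the multimeter lies right beside the strip. Next I'll measure the positions.

```bash
cat > h.py <<'E'
from bench import r
import cv2,numpy as np
def cloud(d):
    h,w=d['range_z'].shape;f=h/2/np.tan(np.radians(d['fov_y']/2))
    K=np.array([[f,0,d['cx']],[0,f,d['cy']],[0,0,1.]])
    v,u=np.mgrid[:h,:w];p=np.stack([u,v],-1).reshape(-1,1,2).astype(float)
    n=cv2.undistortPoints(p,K,np.array([d['k1'],0,0,0,0.])).reshape(h,w,2)
    z=d['range_z'];P=np.dstack([n*z[...,None],z])
    E=np.array(d['extrinsics']);W=P@E[:3,:3].T+E[:3,3];W[z==0]=np.nan
    return W
def toppose(W,mask,z0,z1):
    m=mask&(W[...,2]>z0)&(W[...,2]<z1)
    if m.sum()<15:return None
    P=W[m];(c,s,a)=cv2.minAreaRect(P[:,:2].astype(np.float32)*1000)
    if s[0]<s[1]:s=s[::-1];a-=90
    return np.round(c,1),np.round(s,1),round((a+90)%180-90,1),round(float(np.median(P[:,2]))*1000,1),int(m.sum())
E
python3 - <<'E'
from h import *
for c in ['scene','side']:
    d=r.read_camera(c);W=cloud(d);np.save(c,W);cv2.imwrite(f'pics/{c}_raw.png',d['pixels'])
    for t in ['m0','charger','mug','multimeter','handheld']:
        for q in r.cut_out(c,t)[:9]:
            m=np.array(q['mask'])
            zr={'m0':(.045,.07),'charger':(.075,.095),'mug':(.08,.11),'multimeter':(.03,.06),'handheld':(.02,.05)}[t]
            print(c,t,round(q['p'],2),np.round(q['centre']),toppose(W,m,*zr),d['pixels'][m].mean(0).round())
    for t in ['contact_face','toggle_pivot','toggle_tip']:
        for q in r.place_of(c,t)[:2]:
            u,v=np.round(q['centre']).astype(int);print(c,t,round(q['p'],2),u,v,W[v,u].round(4))
    g=W[...,2]
E
```

```text
scene m0 0.94 [176. 154.] (array([ 263.2, -334.6]), array([98.8, 44.5]), -40.9, 54.5, 212) [79. 84. 44.]
scene m0 0.94 [139. 155.] (array([ 270.2, -481.4]), array([99.1, 47.4]), -23.4, 54.2, 235) [ 50. 104. 122.]
scene m0 0.9 [184. 187.] (array([ 441.6, -305.7]), array([102.7,  43.5]), -4.5, 54.8, 257) [45. 47. 49.]
scene m0 0.89 [209. 183.] (array([ 445.8, -201.7]), array([101. ,  42.8]), -4.9, 54.8, 256) [47. 48. 50.]
scene m0 0.87 [144. 194.] (array([ 445.2, -448.1]), array([102.3,  44.7]), 23.5, 54.6, 273) [93. 98. 51.]
scene m0 0.85 [109. 206.] (array([ 484.5, -582.7]), array([100.4,  47.4]), -16.4, 54.1, 299) [80. 85. 47.]
scene m0 0.81 [298. 177.] (array([453. , 141.5]), array([102.4,  42.7]), 2.9, 54.8, 246) [47. 48. 51.]
scene m0 0.58 [302. 221.] (array([652.1, 262.7]), array([224.6, 108.4]), 40.3, 58.7, 355) [59. 61. 63.]
scene m0 0.57 [240. 184.] (array([445.5, -87.3]), array([100.6,  38.7]), -6.5, 55.0, 230) [48. 49. 51.]
scene charger 0.65 [402. 189.] (array([564.3, 523.5]), array([94.7, 78.8]), -45.6, 85.4, 181) [ 95. 102. 108.]
scene charger 0.64 [301. 222.] (array([61
[... 1254 characters left out ...]
 22.9, 56.6, 884) [155. 167.  92.]
side charger 0.71 [276. 205.] (array([609.2, 298.7]), array([190.8, 145.4]), 4.4, 85.2, 963) [ 94.  99. 102.]
side mug 0.66 [222. 136.] (array([562. , 518.1]), array([87.4, 74.9]), 81.0, 88.3, 118) [178. 191. 200.]
side multimeter 0.76 [306. 182.] (array([772. , 147.8]), array([149.6,  80.8]), -11.8, 35.7, 436) [ 93. 100. 102.]
side handheld 0.77 [360. 317.] (array([ 699.3, -404.4]), array([267.2,  58.3]), 38.6, 36.2, 1362) [85. 92. 94.]
side handheld 0.43 [253. 142.] None [168. 177. 183.]
side contact_face 0.77 261 177 [0.6204 0.2135 0.0238]
side toggle_pivot 0.96 252 152 [0.6091 0.2936 0.0891]
side toggle_tip 0.4 260 137 [ 7.347e-01  5.691e-01 -3.000e-04]
```

```bash
cat > plan.py <<'E'
import sys;from h import *
# target x y z(mm) yaw(deg of tool y, mod 180): prints shift along present tool axes in row units and roll in row units
x,y,z,yaw=map(float,sys.argv[1:5]);s=r.state();R=np.array(s['tool_rot']);p=np.array(s['tool_pos'])*1000
cur=np.degrees(np.arctan2(R[1,1],R[0,1]));d=(yaw-cur+90)%180-90
print('t',round(s['clock'],1),'pos',p.round(1),'yaw',round(cur,2),'gap',s['finger_gap'],'F',np.round(s['contact_force'],1),'j7',round(s['joints'][6]),'zax',R[:,2].round(3))
print('UNITS slide',(R.T@(np.array([x,y,z])-p)/30).round(2),'roll',round(-d/6,2))
E
python3 -m inch '[{"fingers":0,"slide":[-0.93,-0.35,0],"roll":0},{"fingers":0,"slide":[-0.93,-0.35,0],"roll":0},{"fingers":0,"slide":[-0.93,-0.35,0],"roll":0},{"fingers":0,"slide":[-0.93,-0.35,0],"roll":0},{"fingers":0,"slide":[-0.93,-0.35,0],"roll":0}]'
python3 -m inch '[{"fingers":0,"slide":[-0.93,-0.35,0],"roll":0},{"fingers":0,"slide":[-0.93,-0.35,0],"roll":0},{"fingers":0,"slide":[-0.93,-0.35,0],"roll":0},{"fingers":0,"slide":[-0.93,-0.35,0],"roll":0},{"fingers":0,"slide":[-0.93,-0.35,0],"roll":0}]'
python3 -m inch '[{"fingers":0,"slide":[-0.93,-0.35,0],"roll":0},{"fingers":0,"slide":[-0.93,-0.35,0],"roll":0},{"fingers":0,"slide":[-0.93,-0.35,0],"roll":0},{"fingers":0,"slide":[-0.93,-0.35,0],"roll":0},{"fingers":0,"slide":[0,0,0],"roll":0}]'
python3 plan.py 612 298 230 3.9
```

```text
clock: 1.47
tool_pos: [0.307, 0.5309, 0.2314]
tool_rot: [[-0.958, 0.288, 0.0], [0.288, 0.958, 0.0], [-0.0, 0.0, -1.0]]
contact_force: [0.5, 0.0, -0.7]
finger_gap: 0.0851
clock: 1.88
tool_pos: [0.4255, 0.4404, 0.2315]
tool_rot: [[-0.957, 0.289, 0.0], [0.289, 0.957, 0.0], [-0.0, 0.0, -1.0]]
contact_force: [0.6, 0.4, -0.4]
finger_gap: 0.085
clock: 2.3
tool_pos: [0.5254, 0.3619, 0.2316]
tool_rot: [[-0.954, 0.298, 0.005], [0.298, 0.954, -0.004], [-0.006, -0.002, -1.0]]
contact_force: [0.2, -1.7, 0.6]
finger_gap: 0.0853
t 2.3 pos [525.4 361.9 231.6] yaw 72.63 gap 0.08532951856223064 F [ 0.2 -1.7  0.6] j7 38 zax [ 0.005 -0.004 -1.   ]
UNITS slide [-3.39 -1.17  0.08] roll 11.46
```

```bash
python3 -m inch '[{"fingers":0,"slide":[0,0,0],"roll":1},{"fingers":0,"slide":[0,0,0],"roll":1},{"fingers":0,"slide":[0,0,0],"roll":1},{"fingers":0,"slide":[0,0,0],"roll":1},{"fingers":0,"slide":[0,0,0],"roll":1}]' >/dev/null
python3 -m inch '[{"fingers":0,"slide":[0,0,0],"roll":1},{"fingers":0,"slide":[0,0,0],"roll":1},{"fingers":0,"slide":[0,0,0],"roll":1},{"fingers":0,"slide":[0,0,0],"roll":1},{"fingers":0,"slide":[0,0,0],"roll":1}]' >/dev/null
python3 -m inch '[{"fingers":0,"slide":[0,0,0],"roll":1},{"fingers":0,"slide":[0,0,0],"roll":0.46},{"fingers":0,"slide":[-0.5,0,0],"roll":0},{"fingers":0,"slide":[-0.5,0,0],"roll":0},{"fingers":0,"slide":[0,0,0],"roll":0}]' >/dev/null
python3 plan.py 612 298 230 3.9
python3 - <<'E'
from h import *
d=r.read_camera('wrist');W=cloud(d);cv2.imwrite('pics/w1.png',d['pixels'])
m=np.isfinite(W[...,2])
print('top',toppose(W,m&(W[...,0]>.4),.08,.09))
b=m&(W[...,2]>.1)&(W[...,2]<.16)&(W[...,1]>.2)&(W[...,1]<.4);P=W[b]
for lo in np.arange(.1,.15,.01):
    q=P[(P[:,2]>lo)&(P[:,2]<=lo+.01)]
    if len(q):print(round(lo,2),len(q),q.min(0).round(4),q.max(0).round(4))
for t in ['toggle_pivot','toggle_tip','contact_face']:
    for q in r.place_of('wrist',t)[:2]:
        u,v=np.round(q['centre']).astype(int);print(t,round(q['p'],2),u,v,W[v,u].round(4))
E
```

```text
t 3.5 pos [522.9 333.2 231.7] yaw 4.19 gap 0.08549972613569039 F [ 1.4 -1.5  0.2] j7 -24 zax [ 0.001 -0.003 -1.   ]
UNITS slide [-1.39  2.88  0.06] roll 0.05
top (array([608.2, 359.3]), array([255.3, 189.4]), -86.7, 86.6, 21713)
0.1 89 [0.6121 0.2975 0.1   ] [0.6232 0.3077 0.11  ]
0.11 119 [0.6155 0.2961 0.1101] [0.6304 0.309  0.12  ]
0.12 148 [0.6187 0.295  0.1201] [0.635  0.3107 0.13  ]
0.13 275 [0.6222 0.2946 0.13  ] [0.6404 0.3109 0.14  ]
0.14 111 [0.6263 0.2976 0.14  ] [0.6379 0.3083 0.1436]
toggle_pivot 0.57 352 207 [0.6117 0.3076 0.0945]
toggle_tip 0.68 392 232 [0.6315 0.3051 0.1431]
contact_face 0.91 327 263 [0.598  0.2418 0.0868]
contact_face 0.64 351 211 [0.6108 0.304  0.0962]
```

View pics/w1.png

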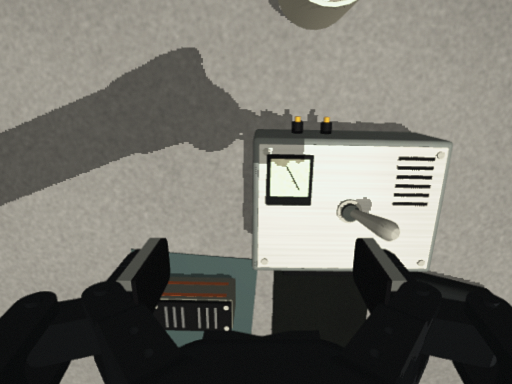

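The wrist view shows the bat leaning to +x, with its base at ~(350,210) and its tip at ~(390,232). That puts the pivot at ≈(609.5,302) mm. I'll centre the jaws over the pivot, lower them and half-close.

```bash
python3 -m inch '[{"fingers":0,"slide":[-0.25,0.7,0],"roll":0.05},{"fingers":0,"slide":[-0.25,0.7,0],"roll":0},{"fingers":0,"slide":[-0.25,0.7,0],"roll":0},{"fingers":0,"slide":[-0.3,0.7,0],"roll":0},{"fingers":0,"slide":[0,0,0],"roll":0}]' >/dev/null
python3 plan.py 609.5 302 100 3.9
```

```text
t 4.2 pos [611.6 311.  231. ] yaw 3.95 gap 0.0858137334594593 F [-0.  -0.5 -0.3] j7 -17 zax [ 0.003 -0.002 -1.   ]
UNITS slide [-0.28 -0.1   4.37] roll 0.01
```

```bash
python3 -m inch '[{"fingers":0,"slide":[-0.28,-0.1,0],"roll":0},{"fingers":0,"slide":[0,0,1],"roll":0},{"fingers":0,"slide":[0,0,1],"roll":0},{"fingers":0,"slide":[0,0,1],"roll":0},{"fingers":0,"slide":[0,0,0.7],"roll":0}]' >/dev/null
python3 -m inch '[{"fingers":0,"slide":[0,0,0.66],"roll":0},{"fingers":0,"slide":[0,0,0],"roll":0},{"fingers":0.3,"slide":[0,0,0],"roll":0},{"fingers":0.4,"slide":[0,0,0],"roll":0},{"fingers":0.5,"slide":[0,0,0],"roll":0}]' 20
python3 -m inch '[{"fingers":0.6,"slide":[0,0,0],"roll":0},{"fingers":0.65,"slide":[0,0,0],"roll":0},{"fingers":0.7,"slide":[0,0,0],"roll":0},{"fingers":0.73,"slide":[0,0,0],"roll":0},{"fingers":0.73,"slide":[0,0,0],"roll":0}]'
python3 plan.py 609.5 302 231 3.9
```

```text
clock: 5.0
tool_pos: [0.6115, 0.3064, 0.1058]
tool_rot: [[-0.073, 0.997, 0.015], [0.997, 0.073, 0.005], [0.004, 0.015, -1.0]]
contact_force: [7.5, 0.1, 5.7]
finger_gap: 0.0516
clock: 5.42
tool_pos: [0.607, 0.3059, 0.102]
tool_rot: [[-0.073, 0.997, 0.004], [0.997, 0.073, 0.002], [0.002, 0.004, -1.0]]
contact_force: [4.1, 1.3, 3.2]
finger_gap: 0.0229
t 5.4 pos [607.  305.9 102. ] yaw 4.18 gap 0.02292885989530392 F [4.1 1.3 3.2] j7 -14 zax [ 0.004  0.002 -1.   ]
UNITS slide [-0.13  0.09 -4.3 ] roll 0.05
```

```bash
python3 -m inch '[{"fingers":0.4,"slide":[0,0,0],"roll":0},{"fingers":0.1,"slide":[0,0,0],"roll":0},{"fingers":0,"slide":[0,0,0],"roll":0},{"fingers":0,"slide":[0,0,-0.8],"roll":0},{"fingers":0,"slide":[0,0,-1],"roll":0}]' >/dev/null
python3 -m inch '[{"fingers":0,"slide":[0,0,-1],"roll":0},{"fingers":0,"slide":[0,0,-1],"roll":0},{"fingers":0,"slide":[0.9,0,-0.3],"roll":0},{"fingers":0,"slide":[0.9,0,0],"roll":0},{"fingers":0,"slide":[0,0,0],"roll":0}]'
python3 - <<'E'
from h import *
for c in ['wrist','side']:
    d=r.read_camera(c);W=cloud(d)
    P=W[(W[...,2]>.1)&(W[...,2]<.16)&(abs(W[...,1]-.302)<.025)&(abs(W[...,0]-.61)<.05)]
    for lo in np.arange(.1,.15,.01):
        q=P[(P[:,2]>lo)&(P[:,2]<=lo+.01)]
        if len(q):print(c,round(lo,2),len(q),q.min(0).round(4),q.max(0).round(4))
    # charger long edges fit
    T=(W[...,2]>.079)&(W[...,2]<.093)&(abs(W[...,1]-.302)<.1)&(abs(W[...,0]-.61)<.13);print(toppose(W,T,0,1))
    cv2.imwrite(f'pics/t_{c}.png',d['pixels'])
E
```

```text
clock: 6.25
tool_pos: [0.5984, 0.3672, 0.2234]
tool_rot: [[-0.081, 0.997, -0.002], [0.997, 0.081, 0.006], [0.006, -0.002, -1.0]]
contact_force: [-1.8, 1.2, -1.7]
finger_gap: 0.0855
wrist 0.1 37 [0.6067 0.3012 0.1002] [0.616  0.3069 0.1098]
wrist 0.11 45 [0.6057 0.3037 0.1107] [0.6166 0.3083 0.1199]
wrist 0.12 65 [0.6042 0.3018 0.1203] [0.6176 0.3094 0.1299]
wrist 0.13 105 [0.6033 0.3009 0.1303] [0.6192 0.3098 0.14  ]
wrist 0.14 287 [0.6033 0.294  0.1401] [0.619  0.3097 0.1473]
(array([611.3, 301.9]), array([190.3, 139.6]), 3.2, 86.7, 23575)
side 0.1 5 [0.6059 0.2965 0.1016] [0.6152 0.301  0.1093]
side 0.11 7 [0.6052 0.2929 0.1111] [0.6132 0.2961 0.1189]
side 0.12 9 [0.6024 0.2903 0.1211] [0.6135 0.3042 0.1281]
side 0.13 14 [0.6016 0.2905 0.1305] [0.6177 0.301  0.1398]
side 0.14 6 [0.603  0.2926 0.1412] [0.6134 0.3045 0.146 ]
(array([608.3, 299.4]), array([189.9, 147.2]), 3.9, 85.4, 916)
```

View pics/t_wrist.png

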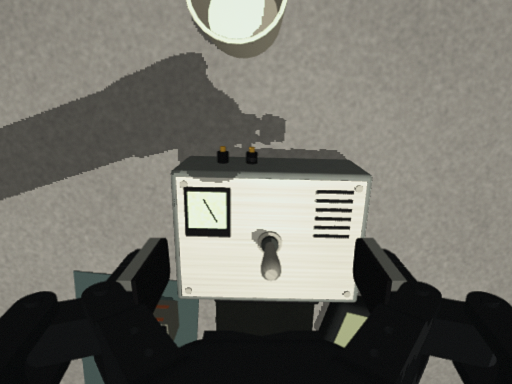

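Toggle is upright. Next I'll turn to the module yaw and go to the nearest module.

```bash
python3 -m inch '[{"fingers":0,"slide":[0,0,0],"roll":-1},{"fingers":0,"slide":[0,0,0],"roll":-1},{"fingers":0,"slide":[0,0,0],"roll":-1},{"fingers":0,"slide":[0,0,0],"roll":-1},{"fingers":0,"slide":[0,0,0],"roll":-1}]' >/dev/null
python3 -m inch '[{"fingers":0,"slide":[0,0,0],"roll":-1},{"fingers":0,"slide":[0,0,0],"roll":-1},{"fingers":0,"slide":[0,0,0],"roll":-1},{"fingers":0,"slide":[0,0,0],"roll":-1},{"fingers":0,"slide":[0,0,0],"roll":-1}]' >/dev/null
python3 -m inch '[{"fingers":0,"slide":[0,0,0],"roll":-1},{"fingers":0,"slide":[0,0,0],"roll":-1},{"fingers":0,"slide":[0,0,0],"roll":-1},{"fingers":0,"slide":[0,0,0],"roll":-1},{"fingers":0,"slide":[0,0,0],"roll":-0.9}]' >/dev/null
python3 -m inch '[{"fingers":0,"slide":[0,0,0],"roll":0}]'
python3 plan.py 451 139 200 93.5
```

```text
clock: 7.68
tool_pos: [0.6011, 0.3571, 0.2225]
tool_rot: [[-0.998, -0.062, -0.002], [-0.062, 0.998, -0.002], [0.002, -0.002, -1.0]]
contact_force: [0.2, -0.2, -0.6]
finger_gap: 0.0854
t 7.7 pos [601.1 357.1 222.5] yaw 93.56 gap 0.0854481984949489 F [ 0.2 -0.2 -0.6] j7 62 zax [-0.002 -0.002 -1.   ]
UNITS slide [ 5.44 -6.94  0.77] roll 0.01
```

```bash
python3 -m inch '[{"fingers":0,"slide":[0.6,-0.77,0.08],"roll":0},{"fingers":0,"slide":[0.6,-0.77,0.08],"roll":0},{"fingers":0,"slide":[0.6,-0.77,0.08],"roll":0},{"fingers":0,"slide":[0.6,-0.77,0.08],"roll":0},{"fingers":0,"slide":[0.6,-0.77,0.08],"roll":0}]' >/dev/null
python3 -m inch '[{"fingers":0,"slide":[0.6,-0.77,0.08],"roll":0},{"fingers":0,"slide":[0.6,-0.77,0.08],"roll":0},{"fingers":0,"slide":[0.6,-0.77,0.08],"roll":0},{"fingers":0,"slide":[0.6,-0.77,0.08],"roll":0},{"fingers":0,"slide":[0,0,0],"roll":0}]' >/dev/null
cat > look.py <<'E'
from h import *
# every 56 mm tall block seen: blobs at top height
import sys
def blobs(c):
    d=r.read_camera(c);W=cloud(d);z=W[...,2]
    m=((z>.048)&(z<.065)).astype(np.uint8)
    n,L,st,_=cv2.connectedComponentsWithStats(cv2.erode(m,np.ones((2,2))),connectivity=4)
    for i in range(1,n):
        if st[i,4]>120:
            q=toppose(W,(L==i),.04,.07)
            if q and 30<q[1][1]<70 and 70<q[1][0]<120: print(c,*q,'bgr',d['pixels'][L==i].mean(0).round(),'px',st[i,:2]+st[i,2:4]//2)
    return d
if __name__=='__main__':
    for c in sys.argv[1:]:
        cv2.imwrite(f'pics/{c}_{r.state()["clock"]:.1f}.png',blobs(c)['pixels'])
E
python3 look.py wrist side; python3 plan.py 451 139 20 93.5
```

```text
wrist [443.5 -86.8] [97.7 43.5] -6.6 56.8 4540 bgr [65. 68. 69.] px [ 33 156]
wrist [450.9 140.1] [97.9 42.2] 3.1 56.9 4332 bgr [66. 69. 69.] px [267 175]
side [450.1 135.2] [95.6 41.4] 2.9 55.3 208 bgr [85. 89. 92.] px [222 190]
side [443.2 -91.5] [96.3 42.8] -6.8 55.3 324 bgr [88. 91. 94.] px [238 233]
side [ 442.6 -208.6] [96.9 40.4] -5.9 55.3 415 bgr [89. 92. 95.] px [249 261]
side [ 439.3 -312.6] [96.1 40.9] -4.0 55.5 512 bgr [86. 89. 91.] px [260 290]
side [ 258.9 -342.3] [95.8 40.6] -39.8 57.0 644 bgr [177. 188.  91.] px [190 318]
side [ 442.9 -452. ] [96.4 40.9] 23.5 56.7 767 bgr [177. 188.  94.] px [280 338]
side [ 268.2 -484.9] [96.1 41.3] -22.8 56.0 918 bgr [102. 215. 240.] px [205 372]
t 8.6 pos [451.8 139.9 201.7] yaw 93.29 gap 0.08546845229158709 F [-0.5 -0.2  0.2] j7 72 zax [-0.001  0.    -1.   ]
UNITS slide [ 0.03 -0.03  6.06] roll -0.03
```

```bash
python3 -m inch '[{"fingers":0,"slide":[0,0,1],"roll":0},{"fingers":0,"slide":[0,0,1],"roll":0},{"fingers":0,"slide":[0,0,1],"roll":0},{"fingers":0,"slide":[0,0,1],"roll":0},{"fingers":0,"slide":[0,0,0.9],"roll":0}]' >/dev/null
python3 -m inch '[{"fingers":0,"slide":[0,0,0.9],"roll":0},{"fingers":0,"slide":[0,0,0.26],"roll":0},{"fingers":0,"slide":[0,0,0],"roll":0},{"fingers":0.6,"slide":[0,0,0],"roll":0},{"fingers":0.8,"slide":[0,0,0],"roll":0}]' 40
python3 -m inch '[{"fingers":0.8,"slide":[0,0,0],"roll":0},{"fingers":0.8,"slide":[0,0,0],"roll":0},{"fingers":0.8,"slide":[0,0,0],"roll":0}]'
python3 -m inch '[{"fingers":0.8,"slide":[0,0,-1],"roll":0},{"fingers":0.8,"slide":[0,0,-1],"roll":0},{"fingers":0.8,"slide":[0,0,-1],"roll":0},{"fingers":0.8,"slide":[0,0,-0.7],"roll":0},{"fingers":0.8,"slide":[0,0,0],"roll":0}]'
python3 plan.py 619.8 155.2 128 93.3
```

```text
clock: 9.45
tool_pos: [0.4541, 0.1423, 0.0215]
tool_rot: [[-0.998, -0.062, 0.003], [-0.062, 0.998, 0.001], [-0.003, 0.001, -1.0]]
contact_force: [0.1, 0.3, -1.0]
finger_gap: 0.064
clock: 9.7
tool_pos: [0.4541, 0.1417, 0.0217]
tool_rot: [[-0.998, -0.062, 0.003], [-0.062, 0.998, 0.001], [-0.003, 0.001, -1.0]]
contact_force: [-0.5, -1.7, 6.3]
finger_gap: 0.0435
clock: 10.12
tool_pos: [0.4557, 0.1428, 0.1358]
tool_rot: [[-0.998, -0.062, 0.009], [-0.062, 0.998, 0.005], [-0.009, 0.004, -1.0]]
contact_force: [2.0, 0.6, -1.6]
finger_gap: 0.0435
t 10.1 pos [455.7 142.8 135.8] yaw 93.55 gap 0.04346770831717467 F [ 2.   0.6 -1.6] j7 73 zax [ 0.009  0.005 -1.   ]
UNITS slide [-5.48  0.07  0.31] roll 0.04
```

```bash
python3 -m inch '[{"fingers":0.8,"slide":[-0.93,0.01,0],"roll":0},{"fingers":0.8,"slide":[-0.93,0.01,0],"roll":0},{"fingers":0.8,"slide":[-0.93,0.01,0],"roll":0},{"fingers":0.8,"slide":[-0.93,0.01,0],"roll":0},{"fingers":0.8,"slide":[-0.93,0.01,0],"roll":0}]' >/dev/null
python3 -m inch '[{"fingers":0.8,"slide":[-0.93,0.01,0],"roll":0},{"fingers":0.8,"slide":[0,0,0],"roll":0},{"fingers":0.8,"slide":[0,0,0],"roll":0}]'
python3 plan.py 623 155.4 23 93.3
```

```text
clock: 10.78
tool_pos: [0.6195, 0.1533, 0.1293]
tool_rot: [[-0.998, -0.062, -0.002], [-0.062, 0.998, -0.001], [0.002, -0.001, -1.0]]
contact_force: [-0.6, 0.0, -2.6]
finger_gap: 0.0435
t 10.8 pos [619.5 153.3 129.3] yaw 93.53 gap 0.043483850095152134 F [-0.6  0.  -2.6] j7 80 zax [-0.002 -0.001 -1.   ]
UNITS slide [-0.13  0.06  3.54] roll 0.04
```

```bash
python3 -m inch '[{"fingers":0.8,"slide":[-0.13,0.06,0.6],"roll":0.04},{"fingers":0.8,"slide":[0,0,1],"roll":0},{"fingers":0.8,"slide":[0,0,1],"roll":0},{"fingers":0.8,"slide":[0,0,0.7],"roll":0},{"fingers":0.8,"slide":[0,0,0],"roll":0}]'
python3 plan.py 623 155.4 21 93.3
```

```text
clock: 11.2
tool_pos: [0.6168, 0.1548, 0.0263]
tool_rot: [[-0.998, -0.059, -0.012], [-0.059, 0.998, -0.003], [0.013, -0.002, -1.0]]
contact_force: [-1.1, 0.4, -3.1]
finger_gap: 0.0436
t 11.2 pos [616.8 154.8  26.3] yaw 93.37 gap 0.04362019600044013 F [-1.1  0.4 -3.1] j7 81 zax [-0.012 -0.003 -1.   ]
UNITS slide [-0.21  0.01  0.17] roll 0.01
```

```bash
python3 -m inch '[{"fingers":0.8,"slide":[-0.06,0,0],"roll":0},{"fingers":0.8,"slide":[0,0,0],"roll":0},{"fingers":0.8,"slide":[0,0,0],"roll":0},{"fingers":0.8,"slide":[0,0,0.0],"roll":0}]'
python3 plan.py 623 155.4 21 93.3
```

```text
clock: 11.53
tool_pos: [0.6264, 0.1562, 0.0341]
tool_rot: [[-0.998, -0.058, 0.003], [-0.058, 0.998, 0.001], [-0.003, 0.001, -1.0]]
contact_force: [1.3, -0.1, -2.7]
finger_gap: 0.0436
t 11.5 pos [626.4 156.2  34.1] yaw 93.32 gap 0.04360015447238716 F [ 1.3 -0.1 -2.7] j7 81 zax [ 0.003  0.001 -1.   ]
UNITS slide [ 0.12 -0.02  0.44] roll 0.0
```

```bash
python3 -m inch '[{"fingers":0.8,"slide":[0.12,-0.02,0.2],"roll":0},{"fingers":0.8,"slide":[0,0,0.2],"roll":0},{"fingers":0.8,"slide":[0,0,0],"roll":0},{"fingers":0.8,"slide":[0,0,0.0],"roll":0}]'
python3 plan.py 623 155.4 21 93.3
```

```text
clock: 11.87
tool_pos: [0.6216, 0.1551, 0.0215]
tool_rot: [[-0.998, -0.058, 0.0], [-0.058, 0.998, 0.001], [-0.0, 0.001, -1.0]]
contact_force: [-2.6, -0.1, 7.7]
finger_gap: 0.0434
t 11.9 pos [621.6 155.1  21.5] yaw 93.32 gap 0.043423091059873783 F [-2.6 -0.1  7.7] j7 81 zax [ 0.     0.001 -1.   ]
UNITS slide [-0.05  0.01  0.02] roll 0.0
```

```bash
python3 -m inch '[{"fingers":0.3,"slide":[0,0,0],"roll":0},{"fingers":0.3,"slide":[0,0,0],"roll":0},{"fingers":0.3,"slide":[0,0,-0.5],"roll":0},{"fingers":0.3,"slide":[0,0,-1],"roll":0},{"fingers":0.3,"slide":[0,0,-1],"roll":0}]' 
python3 -m inch '[{"fingers":0.0,"slide":[0,0,-1],"roll":0},{"fingers":0,"slide":[0,0,-1],"roll":0},{"fingers":0,"slide":[0,0,-1],"roll":0},{"fingers":0,"slide":[0.8,0,-0.7],"roll":0},{"fingers":0,"slide":[0.8,0,0],"roll":0}]' >/dev/null
python3 -m inch '[{"fingers":0,"slide":[0.8,0,0],"roll":0},{"fingers":0,"slide":[0,0,0],"roll":0},{"fingers":0,"slide":[0,0,0],"roll":0}]' >/dev/null
python3 look.py wrist scene; python3 plan.py 443.5 -87 200 84
python3 - <<'E'
from h import *
d=r.read_camera('wrist');W=cloud(d)
T=(W[...,2]>.079)&(W[...,2]<.093)&(abs(W[...,1]-.302)<.1)&(abs(W[...,0]-.61)<.13);print(toppose(W,T,0,1))
m=(W[...,1]<.24)&(W[...,1]>.19)&(abs(W[...,0]-.617)<.08)&(W[...,2]>.05)&(W[...,2]<.07);print('head',toppose(W,m,0,1))
# front face of head: horizontal slices
m=(W[...,1]<.235)&(W[...,1]>.19)&(abs(W[...,0]-.617)<.08)&(W[...,2]>.015)&(W[...,2]<.05);P=W[m]
if len(P)>20:
    k=np.polyfit(P[:,0],P[:,1],1);print('face',len(P),k,np.degrees(np.arctan(k[0])),P.min(0),P.max(0), (P[:,1]-np.polyval(k,P[:,0])).std())
# strip by darkness
g=d['pixels'].max(-1);m=(abs(W[...,2])<.006)&(g<45)&(W[...,1]<.2)&(abs(W[...,0]-.63)<.11);print('strip',toppose(W,m,-1,1))
E
```

```text
clock: 12.28
tool_pos: [0.6203, 0.1547, 0.0944]
tool_rot: [[-0.998, -0.058, -0.003], [-0.058, 0.998, -0.001], [0.003, -0.001, -1.0]]
contact_force: [1.8, 0.5, 0.2]
finger_gap: 0.0596
wrist [618.5 155.7] [99.1 42.1] 3.3 56.9 3544 bgr [52. 55. 56.] px [262 236]
scene [ 264.8 -332.8] [92.1 36.9] -42.4 54.6 169 bgr [ 99. 105.  48.] px [175 149]
scene [ 271.8 -479.7] [92.6 38.3] -25.1 54.2 179 bgr [ 57. 132. 153.] px [138 155]
scene [447.4 -81.9] [96.9 35.4] -5.5 54.9 200 bgr [44. 44. 46.] px [241 181]
scene [ 447.3 -199.5] [97.8 37.9] -6.4 55.0 215 bgr [43. 44. 46.] px [210 184]
scene [ 443.9 -303.7] [94.7 38.7] -4.0 55.0 214 bgr [43. 44. 46.] px [183 186]
scene [ 447.3 -445.5] [98.5 40.9] 23.4 54.9 225 bgr [102. 108.  54.] px [146 191]
scene [ 487.6 -580.9] [95.  39.4] -18.7 54.4 230 bgr [100. 106.  50.] px [108 204]
scene [622.9 158.7] [95.2 40.1] 2.0 55.1 246 bgr [44. 44. 46.] px [312 213]
t 13.1 pos [550.3 150.9 206.1] yaw 93.32 gap 0.0852668774003106 F [ 0.3 -0.8  0.3] j7 77 zax [ 0.001  0.    -1.   ]
UNITS slide [ 4.01 -7.71  0.2 ] roll 1.55
(array([610.7, 300.8]), array([189.4, 140.5]), 3.3, 86.6, 18535)
head (array([617.5, 221.3]), array([160. ,  21.1]), 3.4, 60.8, 2872)
face 904 [-0.07753702  0.26034982] -4.433672999767499 [0.53702308 0.20731358 0.01502126] [0.6760321  0.22798857 0.04992013] 0.005994406385976128
strip (array([627.2,  10.7]), array([378.5, 154.8]), 89.9, 2.1, 26196)
```

```bash
ls -t pics | head -3
```

```text
scene_13.0.png
wrist_12.9.png
side_8.6.png
```

```bash
python3 - <<'E'
from h import *
d=r.read_camera('wrist');W=cloud(d);z=W[...,2]
m=(W[...,1]<.245)&(W[...,1]>.2)&(abs(W[...,0]-.617)<.12)&(z>.058)&(z<.064);P=W[m];print(len(P))
u=np.array([np.cos(np.radians(3.3)),np.sin(np.radians(3.3))]);v=np.array([-u[1],u[0]])
s=(P[:,:2]-[.6162,.2115]);a=s@u;b=s@v;print('along',np.percentile(a,[0,1,5,50,95,99,100]).round(4),'depth',np.percentile(b,[0,1,5,50,95,100]).round(4))
# strip edges: dark pixels along the cross direction
g=d['pixels'].max(-1)
s=(W[...,:2]-[.6162,.2115]);A=s@u;B=s@v
for lo in (-.10,-.14,-.18,-.22,-.26):
    k=(B>lo-.01)&(B<lo+.01)&(abs(z)<.01)
    for a0 in (-.0675,.0675):
        kk=k&(abs(A-a0)<.02);x=A[kk];y=g[kk]
        h=[np.median(y[(x>a0+t-.002)&(x<=a0+t)]) if ((x>a0+t-.002)&(x<=a0+t)).sum()>3 else -1 for t in np.arange(-.016,.018,.004)];print(lo,a0,np.array(h,int))
E
```

```text
2413
along [-0.0949 -0.0909 -0.0583 -0.0062  0.0545  0.069   0.0905] depth [-0.0008 -0.0005  0.0002  0.0103  0.0198  0.0374]
-0.1 -0.0675 [180 179 179 178 173  28  28  29  29]
-0.1 0.0675 [ 28  28  28  28  37 179 174 176 178]
-0.14 -0.0675 [174 176 174 174 171  29  29  30  29]
-0.14 0.0675 [ 30  30  29  29  40 174 169 172 171]
-0.18 -0.0675 [171 173 177 174 165  29  30  30  30]
-0.18 0.0675 [ -1  24  -1  -1  -1 151  -1  -1 167]
-0.22 -0.0675 [177 175 174 176 122  28  29  29  29]
-0.22 0.0675 [28 -1 -1 -1 -1 -1 -1 -1 -1]
-0.26 -0.0675 [172 174 175 172 173  29  29  29  29]
-0.26 0.0675 [ 29  30  29  29  48 182 179 177 176]
```

View pics/wrist_12.9.png

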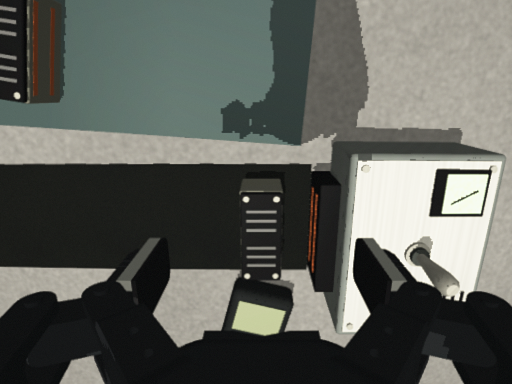

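The wrist view shows module 0 at ~(262,236), standing square on the strip, with the toggle upright. The strip edges confirm the row line. Next is the module at (443.5,-87).

```bash
python3 -m inch '[{"fingers":0,"slide":[0.5,-0.95,0.02],"roll":0},{"fingers":0,"slide":[0.5,-0.95,0.02],"roll":0},{"fingers":0,"slide":[0.5,-0.95,0.02],"roll":0},{"fingers":0,"slide":[0.5,-0.95,0.02],"roll":0},{"fingers":0,"slide":[0.5,-0.95,0.02],"roll":0}]' >/dev/null
python3 -m inch '[{"fingers":0,"slide":[0.5,-0.95,0.02],"roll":0},{"fingers":0,"slide":[0.5,-0.95,0.02],"roll":0},{"fingers":0,"slide":[0.5,-0.95,0],"roll":0.6},{"fingers":0,"slide":[0,0,0],"roll":1},{"fingers":0,"slide":[0,0,0],"roll":0}]' >/dev/null
python3 -m inch '[{"fingers":0,"slide":[0,0,0],"roll":0},{"fingers":0,"slide":[0,0,0],"roll":0}]' >/dev/null
python3 look.py wrist; python3 plan.py 443.5 -87 21 83.4
```

```text
wrist [444.2 -87.2] [98. 42.] -6.4 56.9 4332 bgr [74. 77. 77.] px [257 171]
wrist [ 443.3 -204.3] [98.9 42. ] -5.9 56.8 4311 bgr [79. 83. 83.] px [137 183]
wrist [ 440.5 -309. ] [99.1 43.8] -5.0 56.8 4186 bgr [71. 75. 75.] px [ 36 191]
t 14.2 pos [443.9 -82.6 201.8] yaw 83.95 gap 0.08497238439828579 F [-0.7  1.  -1. ] j7 91 zax [ 0.  0. -1.]
UNITS slide [-0.   -0.15  6.03] roll 0.09
```

```bash
python3 -m inch '[{"fingers":0,"slide":[0,-0.15,1],"roll":0.06},{"fingers":0,"slide":[0,0,1],"roll":0},{"fingers":0,"slide":[0,0,1],"roll":0},{"fingers":0,"slide":[0,0,1],"roll":0},{"fingers":0,"slide":[0,0,0.9],"roll":0}]' >/dev/null
python3 -m inch '[{"fingers":0,"slide":[0,0,0.9],"roll":0},{"fingers":0,"slide":[0,0,0.26],"roll":0},{"fingers":0,"slide":[0,0,0],"roll":0},{"fingers":0,"slide":[0,0,0],"roll":0},{"fingers":0.6,"slide":[0,0,0],"roll":0}]' 40
python3 -m inch '[{"fingers":0.8,"slide":[0,0,0],"roll":0},{"fingers":0.8,"slide":[0,0,0],"roll":0},{"fingers":0.8,"slide":[0,0,0],"roll":0},{"fingers":0.8,"slide":[0,0,0],"roll":0}]'
python3 -m inch '[{"fingers":0.8,"slide":[0,0,-1],"roll":0},{"fingers":0.8,"slide":[0,0,-1],"roll":0},{"fingers":0.8,"slide":[0,0,-1],"roll":-0.6},{"fingers":0.8,"slide":[0,0,-0.7],"roll":-1},{"fingers":0.8,"slide":[0,0,0],"roll":0}]' >/dev/null
python3 -m inch '[{"fingers":0.8,"slide":[0,0,0],"roll":0},{"fingers":0.8,"slide":[0,0,0],"roll":0}]'
python3 plan.py 623.5 85.7 134 93.3
```

```text
clock: 15.03
tool_pos: [0.4442, -0.0881, 0.0214]
tool_rot: [[-0.993, 0.115, 0.003], [0.115, 0.993, 0.0], [-0.003, 0.0, -1.0]]
contact_force: [0.4, 0.5, -0.1]
finger_gap: 0.0755
clock: 15.37
tool_pos: [0.4436, -0.088, 0.0213]
tool_rot: [[-0.993, 0.115, 0.002], [0.115, 0.993, 0.001], [-0.002, 0.001, -1.0]]
contact_force: [-2.0, 1.1, 7.6]
finger_gap: 0.0436
clock: 15.95
tool_pos: [0.4414, -0.088, 0.1301]
tool_rot: [[-0.999, -0.05, -0.002], [-0.05, 0.999, 0.0], [0.002, 0.001, -1.0]]
contact_force: [-0.4, -0.2, -2.9]
finger_gap: 0.0435
t 15.9 pos [441.4 -88.  130.1] yaw 92.89 gap 0.04345376026644921 F [-0.4 -0.2 -2.9] j7 103 zax [-0.002  0.    -1.   ]
UNITS slide [-6.35  5.48 -0.14] roll -0.07
```

```bash
python3 -m inch '[{"fingers":0.8,"slide":[-0.7,0.61,0],"roll":-0.07},{"fingers":0.8,"slide":[-0.7,0.61,0],"roll":0},{"fingers":0.8,"slide":[-0.7,0.61,0],"roll":0},{"fingers":0.8,"slide":[-0.7,0.61,0],"roll":0},{"fingers":0.8,"slide":[-0.7,0.61,0],"roll":0}]' >/dev/null
python3 -m inch '[{"fingers":0.8,"slide":[-0.7,0.61,0],"roll":0},{"fingers":0.8,"slide":[-0.7,0.61,0],"roll":0},{"fingers":0.8,"slide":[-0.7,0.61,0],"roll":0},{"fingers":0.8,"slide":[-0.7,0.61,0],"roll":0},{"fingers":0.8,"slide":[0,0,0],"roll":0}]' >/dev/null
python3 -m inch '[{"fingers":0.8,"slide":[0,0,0],"roll":0},{"fingers":0.8,"slide":[0,0,0],"roll":0}]' >/dev/null
python3 plan.py 623 85.7 50 93.3
```

```text
t 16.9 pos [619.9  86.3 128.7] yaw 93.34 gap 0.04328834023027557 F [-0.6 -0.2 -2.8] j7 88 zax [-0.005 -0.002 -1.   ]
UNITS slide [-0.11 -0.02  2.62] roll 0.01
```

```bash
python3 -m inch '[{"fingers":0.8,"slide":[-0.1,-0.02,0.7],"roll":0},{"fingers":0.8,"slide":[0,0,1],"roll":0},{"fingers":0.8,"slide":[0,0,0.7],"roll":0},{"fingers":0.8,"slide":[0,0,0],"roll":0},{"fingers":0.8,"slide":[0,0,0],"roll":0}]' >/dev/null
python3 -m inch '[{"fingers":0.8,"slide":[0,0,0],"roll":0},{"fingers":0.8,"slide":[0,0,0],"roll":0}]' >/dev/null
python3 plan.py 623 85.7 21.5 93.3
```

```text
t 17.5 pos [626.   86.5  61. ] yaw 93.34 gap 0.04349322595824191 F [-0.4 -0.6 -1.9] j7 89 zax [ 0.003  0.001 -1.   ]
UNITS slide [ 0.11 -0.02  1.32] roll 0.01
```

```bash
python3 -m inch '[{"fingers":0.8,"slide":[0.1,-0.02,0.4],"roll":0},{"fingers":0.8,"slide":[0,0,0.4],"roll":0},{"fingers":0.8,"slide":[0,0,0.25],"roll":0},{"fingers":0.8,"slide":[0,0,0],"roll":0},{"fingers":0.8,"slide":[0,0,0],"roll":0}]' >/dev/null
python3 -m inch '[{"fingers":0.8,"slide":[0,0,0],"roll":0}]'
python3 plan.py 623 85.7 21.5 93.3
```

```text
clock: 18.03
tool_pos: [0.6223, 0.0861, 0.028]
tool_rot: [[-0.998, -0.059, 0.001], [-0.059, 0.998, 0.0], [-0.001, 0.0, -1.0]]
contact_force: [0.4, 0.3, -2.1]
finger_gap: 0.0433
t 18.0 pos [622.3  86.1  28. ] yaw 93.38 gap 0.04327863432290326 F [ 0.4  0.3 -2.1] j7 90 zax [ 0.001  0.    -1.   ]
UNITS slide [-0.02 -0.01  0.22] roll 0.01
```

```bash
python3 -m inch '[{"fingers":0.8,"slide":[0,0,0.22],"roll":0},{"fingers":0.8,"slide":[0,0,0],"roll":0},{"fingers":0.8,"slide":[0,0,0],"roll":0},{"fingers":0.8,"slide":[0,0,0],"roll":0}]'
python3 -m inch '[{"fingers":0.35,"slide":[0,0,0],"roll":0},{"fingers":0.35,"slide":[0,0,0],"roll":0},{"fingers":0.35,"slide":[0,0,-0.5],"roll":0},{"fingers":0.35,"slide":[0,0,-1],"roll":0},{"fingers":0.35,"slide":[0,0,-1],"roll":0}]' 
python3 -m inch '[{"fingers":0.0,"slide":[0,0,-1],"roll":0},{"fingers":0,"slide":[0,0,-1],"roll":0},{"fingers":0,"slide":[0,0,-0.8],"roll":0},{"fingers":0,"slide":[0.65,-0.93,-0.4],"roll":0},{"fingers":0,"slide":[0.65,-0.93,0],"roll":0}]' >/dev/null
python3 -m inch '[{"fingers":0,"slide":[0.65,-0.93,0],"roll":0},{"fingers":0,"slide":[0.65,-0.93,0],"roll":0},{"fingers":0,"slide":[0.65,-0.93,0],"roll":0},{"fingers":0,"slide":[0.65,-0.93,0],"roll":0},{"fingers":0,"slide":[0.65,-0.93,0],"roll":0}]' >/dev/null
python3 -m inch '[{"fingers":0,"slide":[0.65,-0.93,0],"roll":0},{"fingers":0,"slide":[0.65,-0.93,0],"roll":0},{"fingers":0,"slide":[0.65,-0.93,0],"roll":0.5},{"fingers":0,"slide":[0,0,0],"roll":1},{"fingers":0,"slide":[0,0,0],"roll":0}]' >/dev/null
python3 -m inch '[{"fingers":0,"slide":[0,0,0],"roll":0},{"fingers":0,"slide":[0,0,0],"roll":0}]' >/dev/null
python3 look.py wrist side; python3 plan.py 443.3 -205 21 84.1
```

```text
clock: 18.37
tool_pos: [0.6225, 0.0862, 0.0214]
tool_rot: [[-0.998, -0.059, 0.002], [-0.059, 0.998, 0.0], [-0.002, 0.0, -1.0]]
contact_force: [1.5, 0.3, -0.9]
finger_gap: 0.0436
clock: 18.78
tool_pos: [0.6202, 0.0858, 0.0956]
tool_rot: [[-0.998, -0.059, -0.004], [-0.059, 0.998, -0.001], [0.004, -0.001, -1.0]]
contact_force: [1.3, 0.8, -0.3]
finger_gap: 0.0554
wrist [ 443.2 -204.1] [98.1 42.1] -6.2 56.9 4641 bgr [64. 67. 67.] px [260 172]
wrist [ 440.  -308.5] [98.4 41.8] -4.6 56.8 4632 bgr [72. 75. 76.] px [148 179]
wrist [ 446.1 -446.9] [93.2 43.9] 23.2 56.7 2812 bgr [184. 200.  39.] px [ 29 197]
side [620.5  81. ] [94.4 37.8] 3.3 55.3 198 bgr [86. 90. 93.] px [274 191]
side [ 442.9 -209.5] [96.1 41.4] -7.1 55.5 401 bgr [80. 83. 85.] px [249 261]
side [ 439.6 -312.9] [95. 42.] -6.7 55.4 526 bgr [87. 90. 93.] px [260 290]
side [ 259.3 -342.8] [94.9 42.6] -38.2 56.8 643 bgr [178. 189.  91.] px [190 318]
side [ 442.8 -452.2] [96.8 40.5] 23.6 56.8 763 bgr [178. 189.  94.] px [280 338]
side [ 268.7 -485.1] [94.4 41.6] -24.3 56.0 913 bgr [103. 216. 240.] px [205 372]
t 20.3 pos [ 444.3 -202.7  191.9] yaw 84.62 gap 0.08522515973969101 F [-0.6 -0.1 -0.1] j7 109 zax [-0.  0. -1.]
UNITS slide [ 0.03 -0.08  5.7 ] roll 0.09
```

```bash
python3 -m inch '[{"fingers":0,"slide":[0.03,-0.06,1],"roll":0.09},{"fingers":0,"slide":[0,0,1],"roll":0},{"fingers":0,"slide":[0,0,1],"roll":0},{"fingers":0,"slide":[0,0,1],"roll":0},{"fingers":0,"slide":[0,0,0.9],"roll":0}]' >/dev/null
python3 -m inch '[{"fingers":0,"slide":[0,0,0.7],"roll":0},{"fingers":0,"slide":[0,0,0.1],"roll":0},{"fingers":0,"slide":[0,0,0],"roll":0},{"fingers":0,"slide":[0,0,0],"roll":0},{"fingers":0.6,"slide":[0,0,0],"roll":0}]' 40
python3 -m inch '[{"fingers":0.8,"slide":[0,0,0],"roll":0},{"fingers":0.8,"slide":[0,0,0],"roll":0},{"fingers":0.8,"slide":[0,0,0],"roll":0},{"fingers":0.8,"slide":[0,0,0],"roll":0}]'
python3 -m inch '[{"fingers":0.8,"slide":[0,0,-1],"roll":0},{"fingers":0.8,"slide":[0,0,-1],"roll":0},{"fingers":0.8,"slide":[0,0,-1],"roll":-0.5},{"fingers":0.8,"slide":[0,0,-0.7],"roll":-1},{"fingers":0.8,"slide":[0,0,0],"roll":0}]' >/dev/null
python3 -m inch '[{"fingers":0.8,"slide":[0,0,0],"roll":0},{"fingers":0.8,"slide":[0,0,0],"roll":0}]'
python3 plan.py 627.5 15.8 134 93.3
```

```text
clock: 21.13
tool_pos: [0.444, -0.206, 0.0224]
tool_rot: [[-0.994, 0.106, 0.003], [0.106, 0.994, -0.001], [-0.003, -0.0, -1.0]]
contact_force: [0.2, -0.6, -0.5]
finger_gap: 0.0755
clock: 21.47
tool_pos: [0.4434, -0.2057, 0.0221]
tool_rot: [[-0.994, 0.107, 0.002], [0.107, 0.994, 0.0], [-0.002, 0.0, -1.0]]
contact_force: [-0.3, 0.3, 7.1]
finger_gap: 0.0431
clock: 22.05
tool_pos: [0.4413, -0.2051, 0.1308]
tool_rot: [[-0.999, -0.048, -0.002], [-0.048, 0.999, 0.001], [0.002, 0.001, -1.0]]
contact_force: [0.3, 0.6, -3.1]
finger_gap: 0.0434
t 22.1 pos [ 441.3 -205.1  130.8] yaw 92.77 gap 0.04337702858780799 F [ 0.3  0.6 -3.1] j7 120 zax [-0.002  0.001 -1.   ]
UNITS slide [-6.55  7.05 -0.11] roll -0.09
```

```bash
python3 -m inch '[{"fingers":0.8,"slide":[-0.66,0.7,0],"roll":-0.09},{"fingers":0.8,"slide":[-0.66,0.7,0],"roll":0},{"fingers":0.8,"slide":[-0.66,0.7,0],"roll":0},{"fingers":0.8,"slide":[-0.66,0.7,0],"roll":0},{"fingers":0.8,"slide":[-0.66,0.7,0],"roll":0}]' >/dev/null
python3 -m inch '[{"fingers":0.8,"slide":[-0.66,0.7,0],"roll":0},{"fingers":0.8,"slide":[-0.66,0.7,0],"roll":0},{"fingers":0.8,"slide":[-0.66,0.7,0],"roll":0},{"fingers":0.8,"slide":[-0.66,0.7,0],"roll":0},{"fingers":0.8,"slide":[-0.66,0.7,0],"roll":0}]' >/dev/null
python3 -m inch '[{"fingers":0.8,"slide":[0,0,0],"roll":0},{"fingers":0.8,"slide":[0,0,0],"roll":0},{"fingers":0.8,"slide":[0,0,0.6],"roll":0},{"fingers":0.8,"slide":[0,0,1],"roll":0},{"fingers":0.8,"slide":[0,0,0.7],"roll":0}]' >/dev/null
python3 -m inch '[{"fingers":0.8,"slide":[0,0,0],"roll":0},{"fingers":0.8,"slide":[0,0,0],"roll":0},{"fingers":0.8,"slide":[0,0,0],"roll":0},{"fingers":0.8,"slide":[0,0,0],"roll":0}]' >/dev/null
python3 plan.py 627.5 15.8 28 93.3
```

```text
t 23.6 pos [629.1  14.9  64.5] yaw 93.34 gap 0.043644300177150375 F [-0.2  0.6 -2.4] j7 97 zax [ 0.003  0.    -1.   ]
UNITS slide [0.05 0.03 1.22] roll 0.01
```

```bash
python3 -m inch '[{"fingers":0.8,"slide":[0.05,0.03,0.4],"roll":0},{"fingers":0.8,"slide":[0,0,0.4],"roll":0},{"fingers":0.8,"slide":[0,0,0.4],"roll":0},{"fingers":0.8,"slide":[0,0,0],"roll":0},{"fingers":0.8,"slide":[0,0,0],"roll":0}]' >/dev/null
python3 -m inch '[{"fingers":0.8,"slide":[0,0,0],"roll":0}]' >/dev/null
python3 plan.py 627.5 15.8 21.5 93.3
```

```text
t 24.1 pos [626.4  16.2  26.8] yaw 93.39 gap 0.043453813879521117 F [ 0.6 -0.8 -2.9] j7 98 zax [-0. -0. -1.]
UNITS slide [-0.03 -0.02  0.18] roll 0.01
```

```bash
python3 -m inch '[{"fingers":0.8,"slide":[-0.03,0,0.18],"roll":0},{"fingers":0.8,"slide":[0,0,0],"roll":0},{"fingers":0.8,"slide":[0,0,0],"roll":0},{"fingers":0.8,"slide":[0,0,0],"roll":0}]'
python3 -m inch '[{"fingers":0.35,"slide":[0,0,0],"roll":0},{"fingers":0.35,"slide":[0,0,0],"roll":0},{"fingers":0.35,"slide":[0,0,-0.5],"roll":0},{"fingers":0.35,"slide":[0,0,-1],"roll":0},{"fingers":0.35,"slide":[0,0,-1],"roll":0}]' >/dev/null
python3 -m inch '[{"fingers":0.0,"slide":[0,0,-1],"roll":0},{"fingers":0,"slide":[0,0,-1],"roll":0},{"fingers":0,"slide":[0,0,-0.8],"roll":0},{"fingers":0,"slide":[0.63,-0.95,-0.4],"roll":0},{"fingers":0,"slide":[0.63,-0.95,0],"roll":0}]' >/dev/null
python3 -m inch '[{"fingers":0,"slide":[0.63,-0.95,0],"roll":0},{"fingers":0,"slide":[0.63,-0.95,0],"roll":0},{"fingers":0,"slide":[0.63,-0.95,0],"roll":0},{"fingers":0,"slide":[0.63,-0.95,0],"roll":0},{"fingers":0,"slide":[0.63,-0.95,0],"roll":0}]' >/dev/null
python3 -m inch '[{"fingers":0,"slide":[0.63,-0.95,0],"roll":0},{"fingers":0,"slide":[0.63,-0.95,0],"roll":0},{"fingers":0,"slide":[0.63,-0.95,0],"roll":0},{"fingers":0,"slide":[0.63,-0.95,0],"roll":0.4},{"fingers":0,"slide":[0,0,0],"roll":1}]' >/dev/null
python3 -m inch '[{"fingers":0,"slide":[0,0,0],"roll":0},{"fingers":0,"slide":[0,0,0],"roll":0},{"fingers":0,"slide":[0,0,0],"roll":0}]' >/dev/null
python3 look.py wrist side; python3 plan.py 440 -309 21 85.2
```

```text
clock: 24.47
tool_pos: [0.6283, 0.0163, 0.0221]
tool_rot: [[-0.998, -0.059, 0.002], [-0.059, 0.998, 0.0], [-0.002, 0.0, -1.0]]
contact_force: [0.6, 0.0, -0.4]
finger_gap: 0.0435
wrist [ 440.4 -308.8] [97.9 42.1] -5.0 56.9 4576 bgr [53. 56. 56.] px [260 174]
wrist [ 443.7 -448.6] [97.7 42.6] 23.8 56.8 4528 bgr [174. 192.  41.] px [113 189]
side [ 439.3 -312.4] [96.4 40.9] -5.1 55.4 517 bgr [80. 83. 85.] px [260 290]
side [ 258.7 -343. ] [93.7 42.8] -38.9 56.9 657 bgr [177. 188.  91.] px [190 318]
side [ 443.8 -451.7] [97.8 40.5] 23.6 56.7 745 bgr [177. 188.  94.] px [281 338]
side [ 268.3 -485.5] [95.3 41.5] -23.8 56.0 921 bgr [102. 215. 240.] px [205 372]
t 26.5 pos [ 439.3 -307.4  192.5] yaw 85.23 gap 0.08533719409656411 F [-0.5  0.3  0.3] j7 124 zax [ 0.     0.001 -1.   ]
UNITS slide [-0.03 -0.05  5.72] roll 0.01
```

```bash
python3 -m inch '[{"fingers":0,"slide":[-0.01,-0.04,1],"roll":0.03},{"fingers":0,"slide":[0,0,1],"roll":0},{"fingers":0,"slide":[0,0,1],"roll":0},{"fingers":0,"slide":[0,0,1],"roll":0},{"fingers":0,"slide":[0,0,0.9],"roll":0}]' >/dev/null
python3 -m inch '[{"fingers":0,"slide":[0,0,0.7],"roll":0},{"fingers":0,"slide":[0,0,0.12],"roll":0},{"fingers":0,"slide":[0,0,0],"roll":0},{"fingers":0,"slide":[0,0,0],"roll":0},{"fingers":0.6,"slide":[0,0,0],"roll":0}]' 40
python3 -m inch '[{"fingers":0.8,"slide":[0,0,0],"roll":0},{"fingers":0.8,"slide":[0,0,0],"roll":0},{"fingers":0.8,"slide":[0,0,0],"roll":0},{"fingers":0.8,"slide":[0,0,0],"roll":0}]'
python3 -m inch '[{"fingers":0.8,"slide":[0,0,-1],"roll":0},{"fingers":0.8,"slide":[0,0,-1],"roll":0},{"fingers":0.8,"slide":[0,0,-1],"roll":-0.4},{"fingers":0.8,"slide":[0,0,-0.7],"roll":-1},{"fingers":0.8,"slide":[0,0,0],"roll":0}]' >/dev/null
python3 -m inch '[{"fingers":0.8,"slide":[0,0,0],"roll":0},{"fingers":0.8,"slide":[0,0,0],"roll":0}]' >/dev/null
python3 plan.py 631.5 -54 134 93.3
```

```text
clock: 27.32
tool_pos: [0.4399, -0.3107, 0.0225]
tool_rot: [[-0.996, 0.09, 0.003], [0.09, 0.996, -0.001], [-0.003, -0.001, -1.0]]
contact_force: [0.7, -0.4, 0.7]
finger_gap: 0.0753
clock: 27.65
tool_pos: [0.4393, -0.3104, 0.0221]
tool_rot: [[-0.996, 0.09, 0.002], [0.09, 0.996, -0.0], [-0.002, -0.0, -1.0]]
contact_force: [-0.6, 1.2, 6.2]
finger_gap: 0.0433
t 28.2 pos [ 437.4 -309.3  130.6] yaw 93.14 gap 0.043271242680576916 F [-0.4  0.9 -3.3] j7 134 zax [-0.002  0.002 -1.   ]
UNITS slide [-6.93  8.14 -0.11] roll -0.03
```

```bash
python3 -m inch '[{"fingers":0.8,"slide":[-0.63,0.74,0],"roll":-0.03},{"fingers":0.8,"slide":[-0.63,0.74,0],"roll":0},{"fingers":0.8,"slide":[-0.63,0.74,0],"roll":0},{"fingers":0.8,"slide":[-0.63,0.74,0],"roll":0},{"fingers":0.8,"slide":[-0.63,0.74,0],"roll":0}]' >/dev/null
python3 -m inch '[{"fingers":0.8,"slide":[-0.63,0.74,0],"roll":0},{"fingers":0.8,"slide":[-0.63,0.74,0],"roll":0},{"fingers":0.8,"slide":[-0.63,0.74,0],"roll":0},{"fingers":0.8,"slide":[-0.63,0.74,0],"roll":0},{"fingers":0.8,"slide":[-0.63,0.74,0],"roll":0}]' >/dev/null
python3 -m inch '[{"fingers":0.8,"slide":[-0.63,0.74,0],"roll":0},{"fingers":0.8,"slide":[0,0,0],"roll":0},{"fingers":0.8,"slide":[0,0,0.6],"roll":0},{"fingers":0.8,"slide":[0,0,1],"roll":0},{"fingers":0.8,"slide":[0,0,0.7],"roll":0}]' >/dev/null
python3 -m inch '[{"fingers":0.8,"slide":[0,0,0],"roll":0},{"fingers":0.8,"slide":[0,0,0],"roll":0},{"fingers":0.8,"slide":[0,0,0],"roll":0},{"fingers":0.8,"slide":[0,0,0],"roll":0}]' >/dev/null
python3 plan.py 631.5 -54 28 93.3
```

```text
t 29.8 pos [632.8 -54.5  64.3] yaw 93.36 gap 0.043243445504144086 F [ 0.7 -0.5 -2.7] j7 105 zax [ 0.003 -0.    -1.   ]
UNITS slide [0.05 0.02 1.21] roll 0.01
```

```bash
python3 -m inch '[{"fingers":0.8,"slide":[0,0.02,0.4],"roll":0},{"fingers":0.8,"slide":[0,0,0.4],"roll":0},{"fingers":0.8,"slide":[0,0,0.4],"roll":0},{"fingers":0.8,"slide":[0,0,0],"roll":0},{"fingers":0.8,"slide":[0,0,0],"roll":0}]' >/dev/null
python3 -m inch '[{"fingers":0.8,"slide":[0,0,0.18],"roll":0},{"fingers":0.8,"slide":[0,0,0],"roll":0},{"fingers":0.8,"slide":[0,0,0],"roll":0},{"fingers":0.8,"slide":[0,0,0],"roll":0}]'
python3 -m inch '[{"fingers":0.35,"slide":[0,0,0],"roll":0},{"fingers":0.35,"slide":[0,0,0],"roll":0},{"fingers":0.35,"slide":[0,0,-0.5],"roll":0},{"fingers":0.35,"slide":[0,0,-1],"roll":0},{"fingers":0.35,"slide":[0,0,-1],"roll":0}]' >/dev/null
python3 -m inch '[{"fingers":0.0,"slide":[0,0,-1],"roll":0},{"fingers":0,"slide":[0,0,-1],"roll":0},{"fingers":0,"slide":[0,0,-1],"roll":0},{"fingers":0,"slide":[0.9,0.4,-1],"roll":0},{"fingers":0,"slide":[0.9,0.4,-1],"roll":0}]' >/dev/null
python3 -m inch '[{"fingers":0,"slide":[0.9,0.4,-1],"roll":0},{"fingers":0,"slide":[0.9,0.4,-1],"roll":0},{"fingers":0,"slide":[0,0.6,0],"roll":0},{"fingers":0,"slide":[0,0.6,0],"roll":0},{"fingers":0,"slide":[0,0,0],"roll":0}]' >/dev/null
python3 -m inch '[{"fingers":0,"slide":[0,0,0],"roll":0},{"fingers":0,"slide":[0,0,0],"roll":0},{"fingers":0,"slide":[0,0,0],"roll":0}]'
python3 look.py wrist scene
```

```text
clock: 30.57
tool_pos: [0.6324, -0.0537, 0.0221]
tool_rot: [[-0.998, -0.059, 0.002], [-0.059, 0.998, -0.0], [-0.002, -0.0, -1.0]]
contact_force: [-0.1, 0.4, -1.2]
finger_gap: 0.0434
clock: 32.07
tool_pos: [0.52, 0.0221, 0.305]
tool_rot: [[-0.998, -0.057, -0.001], [-0.057, 0.998, -0.001], [0.001, -0.001, -1.0]]
contact_force: [-0.2, 0.2, -0.4]
finger_gap: 0.0853
wrist [623.1  85.3] [98.7 42.4] 3.3 56.9 2026 bgr [60. 63. 64.] px [304 230]
wrist [618.4 153.9] [97.2 42.6] 3.1 56.9 1761 bgr [56. 58. 59.] px [354 229]
wrist [627.2  16.8] [96.9 40.6] 3.3 56.9 1989 bgr [62. 65. 66.] px [253 230]
wrist [633.  -52.3] [98.3 41.4] 3.6 56.9 2047 bgr [62. 66. 67.] px [202 231]
scene [ 266.  -331.5] [93.9 37.8] -40.9 54.7 162 bgr [ 97. 103.  47.] px [175 150]
scene [ 272.8 -480.5] [94.3 38.9] -24.9 54.7 175 bgr [ 57. 130. 152.] px [138 155]
scene [ 446.5 -445.5] [94.5 40.5] 24.9 54.7 224 bgr [100. 106.  52.] px [146 191]
scene [ 487.7 -580.1] [92.9 37.4] -18.2 55.1 213 bgr [ 99. 104.  49.] px [109 204]
scene [622.9 157.3] [96.5 39.7] 4.2 55.1 249 bgr [43. 43. 45.] px [311 213]
scene [627.1  89.5] [93.8 38.8] 3.3 55.3 244 bgr [43. 43. 45.] px [293 216]
scene [631.4  19.8] [95.1 39.3] 2.8 55.2 240 bgr [43. 43. 45.] px [274 219]
scene [636.3 -49.3] [93.8 38.3] 3.0 55.3 241 bgr [43. 43. 45.] px [255 223]
```

```bash
cd pics; cp $(ls -t wrist_*|head -1) cur.png
```

```text
(no output)
```

View pics/cur.png

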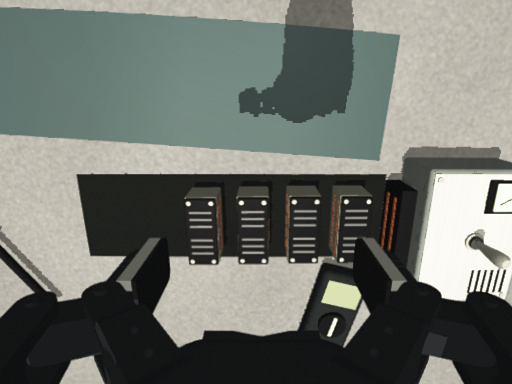

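The wrist view shows all four modules in a straight row at (202..354,230). The first stands ~35 mm from the face and the row is within ~1.5 mm of the centre line. No fifth module is visible. I'll turn the gripper 90° so both fingers push squarely from behind.

```bash
python3 -m inch '[{"fingers":0.4,"slide":[-0.7,-0.94,0],"roll":0},{"fingers":0.4,"slide":[-0.7,-0.94,0],"roll":0},{"fingers":0.4,"slide":[-0.7,-0.94,0],"roll":0},{"fingers":0.4,"slide":[-0.7,-0.94,0],"roll":0},{"fingers":0.4,"slide":[-0.7,-0.94,0],"roll":0}]' >/dev/null
python3 -m inch '[{"fingers":0.4,"slide":[0,0,1],"roll":1},{"fingers":0.4,"slide":[0,0,1],"roll":1},{"fingers":0.4,"slide":[0,0,0],"roll":1},{"fingers":0.4,"slide":[0,0,0],"roll":1},{"fingers":0.4,"slide":[0,0,0],"roll":1}]' >/dev/null
python3 -m inch '[{"fingers":0.4,"slide":[0,0,0],"roll":1},{"fingers":0.4,"slide":[0,0,0],"roll":1},{"fingers":0.4,"slide":[0,0,0],"roll":1},{"fingers":0.4,"slide":[0,0,0],"roll":1},{"fingers":0.4,"slide":[0,0,0],"roll":1}]' >/dev/null
python3 -m inch '[{"fingers":0.4,"slide":[0,0,0],"roll":1},{"fingers":0.4,"slide":[0,0,0],"roll":1},{"fingers":0.4,"slide":[0,0,0],"roll":1},{"fingers":0.4,"slide":[0,0,0],"roll":1},{"fingers":0.4,"slide":[0,0,0],"roll":1}]' >/dev/null
python3 -m inch '[{"fingers":0.4,"slide":[0,0,0],"roll":0},{"fingers":0.4,"slide":[0,0,0],"roll":0},{"fingers":0.4,"slide":[0,0,0],"roll":0}]' >/dev/null
python3 plan.py 634.8 -112 60 3.3
```

```text
t 34.1 pos [ 633.1 -111.4  245.1] yaw 3.49 gap 0.050988855486800516 F [0.3 0.  0. ] j7 26 zax [-0. -0. -1.]
UNITS slide [-0.02  0.06  6.17] roll 0.03
```

```bash
python3 -m inch '[{"fingers":0.4,"slide":[0,0.06,1],"roll":0.03},{"fingers":0.4,"slide":[0,0,1],"roll":0},{"fingers":0.4,"slide":[0,0,1],"roll":0},{"fingers":0.4,"slide":[0,0,1],"roll":0},{"fingers":0.4,"slide":[0,0,1],"roll":0}]' >/dev/null
python3 -m inch '[{"fingers":0.4,"slide":[0,0,1],"roll":0},{"fingers":0.4,"slide":[0,0,0.5],"roll":0},{"fingers":0.4,"slide":[0,0,0],"roll":0},{"fingers":0.4,"slide":[0,0,0],"roll":0},{"fingers":0.4,"slide":[0,0,0],"roll":0}]' >/dev/null
python3 plan.py 634.8 -110 13 3.3
```

```text
t 34.9 pos [ 636.5 -111.6   52.3] yaw 3.22 gap 0.05150012973650261 F [0.4 0.4 0.4] j7 32 zax [ 0.003 -0.001 -1.   ]
UNITS slide [ 0.06 -0.06  1.31] roll -0.01
```

```bash
python3 -m inch '[{"fingers":0.4,"slide":[0,-0.05,0.5],"roll":-0.01},{"fingers":0.4,"slide":[0,0,0.5],"roll":0},{"fingers":0.4,"slide":[0,0,0.25],"roll":0},{"fingers":0.4,"slide":[0,0,0],"roll":0},{"fingers":0.4,"slide":[0,0,0],"roll":0}]' >/dev/null
python3 -m inch '[{"fingers":0.4,"slide":[0,0,0],"roll":0},{"fingers":0.4,"slide":[0,0,0],"roll":0}]' >/dev/null
python3 plan.py 634.8 -99 13 3.3
```

```text
t 35.5 pos [ 634.1 -111.2   13.6] yaw 3.27 gap 0.051478127990568986 F [ 0.1 -0.8  0.9] j7 33 zax [ 0.001 -0.    -1.   ]
UNITS slide [0.41 0.05 0.02] roll -0.01
```

```bash
python3 -m inch '[{"fingers":0.4,"slide":[0.17,0.05,0],"roll":0},{"fingers":0.4,"slide":[0.17,0,0],"roll":0},{"fingers":0.4,"slide":[0.17,0,0],"roll":0},{"fingers":0.4,"slide":[0.17,0,0],"roll":0},{"fingers":0.4,"slide":[0.17,0,0],"roll":0}]' >/dev/null
python3 -m inch '[{"fingers":0.4,"slide":[0.17,0,0],"roll":0},{"fingers":0.4,"slide":[0.17,0,0],"roll":0},{"fingers":0.4,"slide":[0.17,0,0],"roll":0},{"fingers":0.4,"slide":[0.17,0,0],"roll":0},{"fingers":0.4,"slide":[0.17,0,0],"roll":0}]' >/dev/null
python3 plan.py 630.9 -43 13 3.3
python3 look.py wrist side
```

```text
t 36.3 pos [632.1 -60.   12.9] yaw 3.25 gap 0.05138879292168888 F [ 0.6 -3.2 -0.7] j7 29 zax [ 0. -0. -1.]
UNITS slide [ 0.57 -0.01 -0.  ] roll -0.01
side [614.5  81.1] [82.5 39.2] 1.5 55.1 168 bgr [86. 90. 93.] px [270 191]
side [ 259.3 -342.9] [94.6 42.5] -38.5 56.8 645 bgr [173. 184.  88.] px [190 318]
side [ 442.9 -452.1] [96.3 40.7] 24.4 56.6 757 bgr [173. 184.  91.] px [280 338]
side [ 268.3 -485.1] [95.1 41.5] -23.6 56.0 901 bgr [ 99. 212. 237.] px [205 372]
```

```bash
python3 -m inch '[{"fingers":0.4,"slide":[0.16,0,0],"roll":0},{"fingers":0.4,"slide":[0.16,0,0],"roll":0},{"fingers":0.4,"slide":[0.16,0,0],"roll":0},{"fingers":0.4,"slide":[0.16,0,0],"roll":0},{"fingers":0.4,"slide":[0.16,0,0],"roll":0}]'
python3 -m inch '[{"fingers":0.4,"slide":[0.16,0,0],"roll":0},{"fingers":0.4,"slide":[0.16,0,0],"roll":0},{"fingers":0.4,"slide":[0.16,0,0],"roll":0},{"fingers":0.4,"slide":[0.16,0,0],"roll":0},{"fingers":0.4,"slide":[0.1,0,0],"roll":0}]'
python3 plan.py 628.9 -10.5 13 3.3
python3 - <<'E'
from h import *
cv2.imwrite('pics/p1.png',np.hstack([cv2.resize(r.read_camera('side')['pixels'][130:260,180:360],(540,390),interpolation=2)]))
E
```

```text
clock: 36.85
tool_pos: [0.6305, -0.0356, 0.0127]
tool_rot: [[-0.057, 0.998, -0.0], [0.998, 0.057, 0.0], [0.0, -0.0, -1.0]]
contact_force: [0.6, -3.4, -0.3]
finger_gap: 0.0516
clock: 37.27
tool_pos: [0.6293, -0.013, 0.0127]
tool_rot: [[-0.058, 0.998, -0.0], [0.998, 0.058, 0.0], [0.0, -0.0, -1.0]]
contact_force: [0.1, -4.1, -1.3]
finger_gap: 0.0513
t 37.3 pos [629.3 -13.   12.7] yaw 3.3 gap 0.05125787423722192 F [ 0.1 -4.1 -1.3] j7 25 zax [-0.  0. -1.]
UNITS slide [ 0.08 -0.01 -0.01] roll -0.0
```

View pics/p1.png

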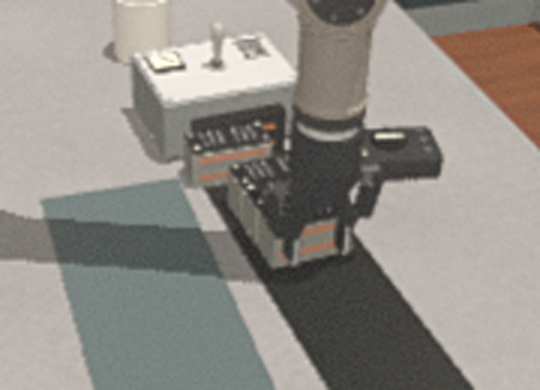

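The side picture shows the first module, at ~(235,155), standing off to the robot's side of the row, so it seems to have been knocked aside. I'll stop the push, back off and measure.

```bash
python3 -m inch '[{"fingers":0.4,"slide":[-0.5,0,0],"roll":0},{"fingers":0.4,"slide":[-0.5,0,0],"roll":0},{"fingers":0.4,"slide":[0,0,-1],"roll":0},{"fingers":0,"slide":[0,0,-1],"roll":0},{"fingers":0,"slide":[0,0,-1],"roll":0}]' >/dev/null
python3 -m inch '[{"fingers":0,"slide":[0,0,-1],"roll":0},{"fingers":0,"slide":[0,0,-1],"roll":0},{"fingers":0,"slide":[0,0,-1],"roll":-1},{"fingers":0,"slide":[0,0,-1],"roll":-1},{"fingers":0,"slide":[0,0,0],"roll":-1}]' >/dev/null
python3 -m inch '[{"fingers":0,"slide":[0,0,0],"roll":-1},{"fingers":0,"slide":[0,0,0],"roll":-1},{"fingers":0,"slide":[0,0,0],"roll":-1},{"fingers":0,"slide":[0,0,0],"roll":-1},{"fingers":0,"slide":[0,0,0],"roll":-1}]' >/dev/null
python3 -m inch '[{"fingers":0,"slide":[0,0,0],"roll":-1},{"fingers":0,"slide":[0,0,0],"roll":-1},{"fingers":0,"slide":[0,0,0],"roll":-1},{"fingers":0,"slide":[0,0,0],"roll":-1},{"fingers":0,"slide":[0,0,0],"roll":-1}]' >/dev/null
python3 -m inch '[{"fingers":0,"slide":[0.4,0.4,0],"roll":-1},{"fingers":0,"slide":[0.8,0.8,0],"roll":-1},{"fingers":0,"slide":[0.8,0.8,0],"roll":0},{"fingers":0,"slide":[0.8,0.8,0],"roll":0},{"fingers":0,"slide":[0.8,0.8,0],"roll":0}]' >/dev/null
python3 -m inch '[{"fingers":0,"slide":[0,0.5,0],"roll":0},{"fingers":0,"slide":[0,0,0],"roll":0},{"fingers":0,"slide":[0,0,0],"roll":0}]' >/dev/null
python3 plan.py 615 150 205 93.3;python3 - <<'E'
from h import *
from look import blobs
cv2.imwrite('pics/q.png',blobs('wrist')['pixels']);blobs('scene')
E
```

```text
t 39.6 pos [521.1  79.9 223.3] yaw 93.49 gap 0.0855225913579739 F [-0.2  0.5 -0.1] j7 85 zax [ 0.     0.002 -1.   ]
UNITS slide [-3.27  2.14  0.61] roll 0.03
wrist [628.7  21.6] [98.3 41.7] 3.4 56.8 3012 bgr [55. 58. 60.] px [203 257]
scene [ 265.2 -332.2] [94.7 35.9] -40.7 54.5 173 bgr [ 97. 103.  47.] px [175 150]
scene [ 271.2 -479.9] [95.6 42.1] -23.1 54.3 172 bgr [ 57. 130. 151.] px [138 155]
scene [ 447.6 -445.4] [96.8 40.9] 23.5 55.1 228 bgr [101. 106.  53.] px [146 191]
scene [ 489.2 -579.5] [92.  39.8] -18.3 55.0 221 bgr [ 99. 104.  49.] px [108 204]
```

View pics/q.png

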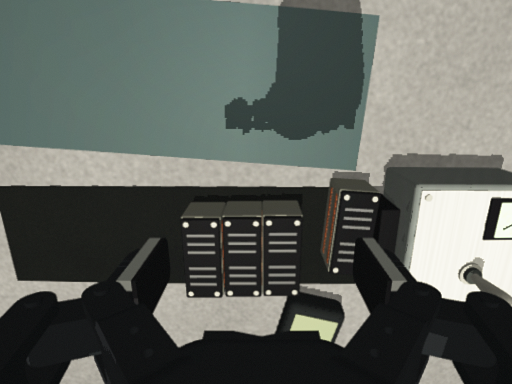

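The wrist view confirms the knock: module 0 is at ~(355,225), turned and near the face, while the other three sit as a tight block at (185-300,250). I'll look from above module 0, then move it to the back end of the row, where there's finger room.

```bash
python3 -m inch '[{"fingers":0,"slide":[-0.5,0.75,0],"roll":0},{"fingers":0,"slide":[-0.6,0.75,0],"roll":0},{"fingers":0,"slide":[-0.6,0.75,0],"roll":0},{"fingers":0,"slide":[0,0,0],"roll":0},{"fingers":0,"slide":[0,0,0],"roll":0}]' >/dev/null
python3 -m inch '[{"fingers":0,"slide":[0,0,0],"roll":0}]' >/dev/null
python3 plan.py 610 160 205 93.3;python3 - <<'E'
from h import *
from look import blobs
d=blobs('wrist');W=cloud(d);cv2.imwrite('pics/q2.png',d['pixels'])
u=np.array([np.cos(np.radians(3.3)),np.sin(np.radians(3.3))]);v=np.array([-u[1],u[0]])
s=W[...,:2]-[.6162,.2115];D=-(s@v);A=s@u
m=(W[...,2]>.05)&(W[...,2]<.064)&(D>-.03)&(D<.078)&(abs(A)<.1)
n,L,st,_=cv2.connectedComponentsWithStats(m.astype(np.uint8),connectivity=4)
for i in range(1,n):
    if st[i,4]>60:print(toppose(W,L==i,0,1),'D',np.percentile(D[L==i],[1,99]).round(4),'A',np.percentile(A[L==i],[1,99]).round(4))
m=(W[...,2]>.05)&(W[...,2]<.064)&(D>.07)&(D<.26)&(abs(A)<.1);print('block',toppose(W,m,0,1),np.percentile(D[m],[.5,99.5]),np.percentile(A[m],[.5,99.5]))
E
```

```text
t 40.2 pos [568.7 146.1 222.4] yaw 93.13 gap 0.08521524302709657 F [-1.  -0.5  0. ] j7 80 zax [-0.001 -0.001 -1.   ]
UNITS slide [-1.4   0.39  0.58] roll -0.03
(array([612.7, 222. ]), array([185.8,  28.2]), 0.3, 60.7, 2613) D [-0.0202  0.0007] A [-0.0914  0.0789]
(array([588.8, 184.9]), array([99.3, 42. ]), -0.6, 56.9, 3682) D [0.0035 0.0465] A [-0.0771  0.0187]
block (array([624. ,  65.2]), array([131.5,  99.9]), -86.6, 56.9, 9964) [0.08141712 0.21128141] [-0.04936628  0.04741473]
```

View pics/q2.png

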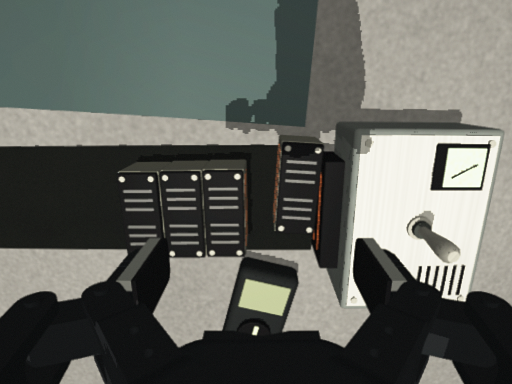

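```bash
python3 -m inch '[{"fingers":0.32,"slide":[0.4,0.55,0.3],"roll":0.25},{"fingers":0.32,"slide":[0.4,0.55,0.8],"roll":0.25},{"fingers":0.32,"slide":[0,0,1],"roll":0},{"fingers":0.32,"slide":[0,0,1],"roll":0},{"fingers":0.32,"slide":[0,0,0.3],"roll":0}]' >/dev/null
python3 -m inch '[{"fingers":0.32,"slide":[0,0,0],"roll":0},{"fingers":0.32,"slide":[0,0,0],"roll":0},{"fingers":0.32,"slide":[0,0,0],"roll":0}]' >/dev/null
python3 plan.py 543.9 179.3 90 90.3
```

```text
t 41.0 pos [544.7 179.5 122.9] yaw 90.18 gap 0.05793273563570856 F [ 0.2  1.2 -0.1] j7 75 zax [ 0.003  0.001 -1.   ]
UNITS slide [ 0.03 -0.01  1.09] roll -0.02
```

```bash
python3 -m inch '[{"fingers":0.32,"slide":[0.03,0,0.4],"roll":0},{"fingers":0.32,"slide":[0,0,0.4],"roll":0},{"fingers":0.32,"slide":[0,0,0],"roll":0},{"fingers":0.32,"slide":[0,0,0],"roll":0},{"fingers":0.32,"slide":[0,0,0],"roll":0}]' >/dev/null
python3 plan.py 543.9 179.3 32 90.3
python3 - <<'E'
from h import *
d=r.read_camera('wrist');cv2.imwrite('pics/q3.png',d['pixels'])
E
```

```text
t 41.4 pos [542.2 179.9  96.8] yaw 90.27 gap 0.05805924937216274 F [0.2 0.4 0.3] j7 76 zax [-0.  0. -1.]
UNITS slide [-0.06 -0.02  2.16] roll -0.01
```

View pics/q3.png

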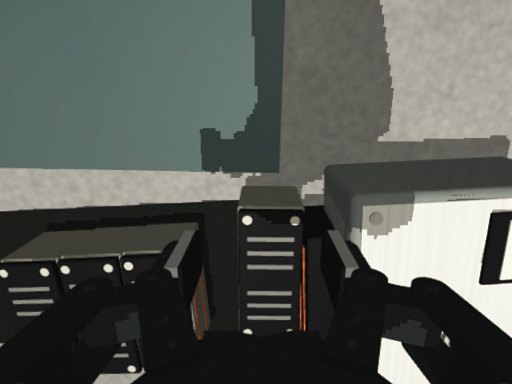

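The view shows module 0's end at (270,200). The finger's knuckle, at ~(400,290), would come down on the charger housing if I gripped here. Instead I'll shut the fingers and slide the module out along the face from its +x end, drifting slightly away from the face.

```bash
python3 -m inch '[{"fingers":0.6,"slide":[0,0,-0.7],"roll":0},{"fingers":1,"slide":[0,0,-0.7],"roll":0},{"fingers":1,"slide":[-0.8,0.05,0],"roll":0},{"fingers":1,"slide":[-0.8,0.05,0],"roll":0},{"fingers":1,"slide":[-0.8,0.06,0],"roll":0}]' >/dev/null
python3 -m inch '[{"fingers":1,"slide":[-0.8,0.06,0],"roll":0},{"fingers":1,"slide":[-0.8,0.06,0],"roll":0},{"fingers":1,"slide":[0,0,0],"roll":0},{"fingers":1,"slide":[0,0,0],"roll":0},{"fingers":1,"slide":[0,0,0],"roll":0}]' >/dev/null
python3 plan.py 662.6 188.1 34 90.3
```

```text
t 42.3 pos [661.4 188.8 138.7] yaw 90.26 gap 6.927889307014629e-06 F [-0.1  0.  -0.5] j7 79 zax [-0.001 -0.    -1.   ]
UNITS slide [-0.04 -0.02  3.49] roll -0.01
```

```bash
python3 -m inch '[{"fingers":1,"slide":[0,-0.03,0.5],"roll":0},{"fingers":1,"slide":[0,0,0.8],"roll":0},{"fingers":1,"slide":[0,0,0.8],"roll":0},{"fingers":1,"slide":[0,0,0.7],"roll":0},{"fingers":1,"slide":[0,0,0.5],"roll":0}]' >/dev/null
python3 -m inch '[{"fingers":1,"slide":[0,0,0.2],"roll":0},{"fingers":1,"slide":[0,0,0],"roll":0},{"fingers":1,"slide":[0,0,0],"roll":0},{"fingers":1,"slide":[0,0,0],"roll":0}]' >/dev/null
python3 plan.py 662.6 188.1 34 90.3
```

```text
t 43.0 pos [663.2 188.3  35.5] yaw 90.27 gap 0.0002109673552999443 F [ 0.1  0.3 -0.1] j7 81 zax [ 0.003  0.001 -1.   ]
UNITS slide [ 0.02 -0.01  0.05] roll -0.01
```

```bash
python3 -m inch '[{"fingers":1,"slide":[0.25,-0.02,0],"roll":0},{"fingers":1,"slide":[0.25,-0.03,0],"roll":0},{"fingers":1,"slide":[0.25,-0.03,0],"roll":0},{"fingers":1,"slide":[0.25,-0.04,0],"roll":0},{"fingers":1,"slide":[0.25,-0.04,0],"roll":0}]'
python3 -m inch '[{"fingers":1,"slide":[0.25,-0.04,0],"roll":0},{"fingers":1,"slide":[0.25,-0.04,0],"roll":0},{"fingers":1,"slide":[0.25,-0.04,0],"roll":0},{"fingers":1,"slide":[0.25,-0.04,0],"roll":0},{"fingers":1,"slide":[0.25,-0.04,0],"roll":0}]'
python3 -m inch '[{"fingers":1,"slide":[0.25,-0.04,0],"roll":0},{"fingers":1,"slide":[0.25,-0.04,0],"roll":0},{"fingers":1,"slide":[0.25,-0.04,0],"roll":0},{"fingers":1,"slide":[0.25,-0.04,0],"roll":0},{"fingers":1,"slide":[0.25,-0.04,0],"roll":0}]'
python3 look.py scene; python3 plan.py 540 170 34 90
```

```text
clock: 43.43
tool_pos: [0.6255, 0.1833, 0.0352]
tool_rot: [[-1.0, -0.005, 0.004], [-0.005, 1.0, 0.001], [-0.004, 0.001, -1.0]]
contact_force: [3.2, 0.9, 3.8]
finger_gap: -0.0003
clock: 43.85
tool_pos: [0.5866, 0.1767, 0.034]
tool_rot: [[-1.0, -0.005, 0.001], [-0.005, 1.0, 0.0], [-0.001, 0.0, -1.0]]
contact_force: [3.2, -0.2, 3.8]
finger_gap: -0.0001
clock: 44.27
tool_pos: [0.549, 0.1705, 0.0339]
tool_rot: [[-1.0, -0.005, 0.0], [-0.005, 1.0, 0.0], [-0.0, 0.0, -1.0]]
contact_force: [4.4, 0.8, 3.9]
finger_gap: -0.0001
scene [ 265.  -332.4] [93.8 37.1] -40.1 54.0 163 bgr [ 97. 103.  47.] px [175 150]
scene [ 273.1 -479.6] [93.4 38.5] -23.7 54.7 181 bgr [ 57. 130. 151.] px [138 155]
scene [ 447.3 -445.4] [95.5 41.1] 23.5 54.8 233 bgr [100. 105.  53.] px [146 191]
scene [ 488.  -579.7] [93.2 38.6] -17.6 54.8 215 bgr [ 99. 104.  50.] px [109 204]
t 44.3 pos [546.6 170.1  33.4] yaw 90.27 gap -0.00014156611085408652 F [0.1 0.  1.4] j7 79 zax [-0.004 -0.001 -1.   ]
UNITS slide [ 0.22 -0.   -0.02] roll 0.05
```

```bash
python3 -m inch '[{"fingers":1,"slide":[-0.5,0,0],"roll":0},{"fingers":1,"slide":[0,0,-1],"roll":0},{"fingers":1,"slide":[0,0,-1],"roll":0},{"fingers":0.5,"slide":[0,0,-1],"roll":0},{"fingers":0,"slide":[0,0,-1],"roll":0}]' >/dev/null
python3 -m inch '[{"fingers":0,"slide":[0.8,0,-1],"roll":0},{"fingers":0,"slide":[0.8,0,-1],"roll":0},{"fingers":0,"slide":[0.8,0,0],"roll":0},{"fingers":0,"slide":[0,0,0],"roll":0},{"fingers":0,"slide":[0,0,0],"roll":0}]' >/dev/null
python3 -m inch '[{"fingers":0,"slide":[0,0,0],"roll":0}]' >/dev/null
python3 look.py wrist; python3 plan.py 485 170 21 90
```

```text
wrist [485.  170.6] [98.2 42.1] -1.1 56.9 4099 bgr [52. 54. 55.] px [263 163]
t 45.3 pos [491.8 169.9 212.4] yaw 90.27 gap 0.08554961188536225 F [-0.2  0.2  0.4] j7 71 zax [-0.003 -0.002 -1.   ]
UNITS slide [0.21 0.02 6.38] roll 0.04
```

```bash
python3 -m inch '[{"fingers":0,"slide":[0.2,0.02,1],"roll":0.2},{"fingers":0,"slide":[0,0,1],"roll":0},{"fingers":0,"slide":[0,0,1],"roll":0},{"fingers":0,"slide":[0,0,1],"roll":0},{"fingers":0,"slide":[0,0,1],"roll":0}]' >/dev/null
python3 -m inch '[{"fingers":0,"slide":[0,0,1],"roll":0},{"fingers":0,"slide":[0,0,0.37],"roll":0},{"fingers":0,"slide":[0,0,0],"roll":0},{"fingers":0,"slide":[0,0,0],"roll":0},{"fingers":0.6,"slide":[0,0,0],"roll":0}]' 40
python3 -m inch '[{"fingers":0.8,"slide":[0,0,0],"roll":0},{"fingers":0.8,"slide":[0,0,0],"roll":0},{"fingers":0.8,"slide":[0,0,0],"roll":0},{"fingers":0.8,"slide":[0,0,0],"roll":0}]'
python3 -m inch '[{"fingers":0.8,"slide":[0,0,-1],"roll":0},{"fingers":0.8,"slide":[0,0,-1],"roll":0},{"fingers":0.8,"slide":[0,0,-1],"roll":0},{"fingers":0.8,"slide":[0,0,-0.8],"roll":-0.7},{"fingers":0.8,"slide":[0,0,0],"roll":0}]' >/dev/null
python3 -m inch '[{"fingers":0.8,"slide":[0,0,0],"roll":0},{"fingers":0.8,"slide":[0,0,0],"roll":0}]' >/dev/null
python3 plan.py 631.3 -50.1 136 93.3
```

```text
clock: 46.12
tool_pos: [0.4882, 0.1712, 0.0239]
tool_rot: [[-1.0, 0.017, 0.002], [0.017, 1.0, 0.001], [-0.002, 0.001, -1.0]]
contact_force: [-0.0, -0.6, 0.1]
finger_gap: 0.0755
clock: 46.45
tool_pos: [0.4878, 0.1712, 0.0242]
tool_rot: [[-1.0, 0.016, 0.002], [0.016, 1.0, 0.001], [-0.002, 0.001, -1.0]]
contact_force: [-0.4, -1.2, 6.5]
finger_gap: 0.0435
t 47.0 pos [485.5 170.7 135.8] yaw 93.24 gap 0.042926507767413864 F [ 0.2  0.3 -3. ] j7 75 zax [-0.002 -0.001 -1.   ]
UNITS slide [-4.44 -7.62 -0.01] roll -0.01
```

```bash
python3 -m inch '[{"fingers":0.8,"slide":[-0.5,-0.85,0],"roll":0},{"fingers":0.8,"slide":[-0.5,-0.85,0],"roll":0},{"fingers":0.8,"slide":[-0.5,-0.85,0],"roll":0},{"fingers":0.8,"slide":[-0.5,-0.85,0],"roll":0},{"fingers":0.8,"slide":[-0.5,-0.85,0],"roll":0}]' >/dev/null
python3 -m inch '[{"fingers":0.8,"slide":[-0.5,-0.85,0],"roll":0},{"fingers":0.8,"slide":[-0.5,-0.85,0],"roll":0},{"fingers":0.8,"slide":[-0.5,-0.85,0],"roll":0},{"fingers":0.8,"slide":[-0.5,-0.85,0],"roll":0},{"fingers":0.8,"slide":[0,0,0],"roll":0}]' >/dev/null
python3 -m inch '[{"fingers":0.8,"slide":[0,0,0],"roll":0},{"fingers":0.8,"slide":[0,0,0.6],"roll":0},{"fingers":0.8,"slide":[0,0,1],"roll":0},{"fingers":0.8,"slide":[0,0,0.7],"roll":0},{"fingers":0.8,"slide":[0,0,0],"roll":0}]' >/dev/null
python3 -m inch '[{"fingers":0.8,"slide":[0,0,0],"roll":0},{"fingers":0.8,"slide":[0,0,0],"roll":0},{"fingers":0.8,"slide":[0,0,0],"roll":0}]' >/dev/null
python3 plan.py 634 -50.1 28 93.3
```

```text
t 48.5 pos [635.8 -50.2  69.3] yaw 93.29 gap 0.04355259802641724 F [ 0.1  0.1 -2.5] j7 106 zax [ 0.003  0.    -1.   ]
UNITS slide [0.06 0.01 1.38] roll -0.0
```

```bash
python3 -m inch '[{"fingers":0.8,"slide":[0.01,0.01,0.4],"roll":0},{"fingers":0.8,"slide":[0,0,0.4],"roll":0},{"fingers":0.8,"slide":[0,0,0.4],"roll":0},{"fingers":0.8,"slide":[0,0,0],"roll":0},{"fingers":0.8,"slide":[0,0,0],"roll":0}]' >/dev/null
python3 -m inch '[{"fingers":0.8,"slide":[0,0,0.2],"roll":0},{"fingers":0.8,"slide":[0,0,0],"roll":0},{"fingers":0.8,"slide":[0,0,0],"roll":0},{"fingers":0.8,"slide":[0,0,0],"roll":0}]'
python3 -m inch '[{"fingers":0.35,"slide":[0,0,0],"roll":0},{"fingers":0.35,"slide":[0,0,0],"roll":0},{"fingers":0.35,"slide":[0,0,-0.5],"roll":0},{"fingers":0.35,"slide":[0,0,-1],"roll":0},{"fingers":0.35,"slide":[0,0,-1],"roll":0}]' >/dev/null
python3 -m inch '[{"fingers":0.0,"slide":[0,0,-1],"roll":0},{"fingers":0,"slide":[0,0,-1],"roll":0},{"fingers":0,"slide":[0,0,-1],"roll":0},{"fingers":0,"slide":[0.9,0.4,-1],"roll":0},{"fingers":0,"slide":[0.9,0.4,-1],"roll":0}]' >/dev/null
python3 -m inch '[{"fingers":0,"slide":[0.9,0.4,-1],"roll":0},{"fingers":0,"slide":[0.9,0.4,-1],"roll":0},{"fingers":0,"slide":[0,0.6,0],"roll":0},{"fingers":0,"slide":[0,0.6,0],"roll":0},{"fingers":0,"slide":[0,0,0],"roll":0}]' >/dev/null
python3 -m inch '[{"fingers":0,"slide":[0,0,0],"roll":0},{"fingers":0,"slide":[0,0,0],"roll":0},{"fingers":0,"slide":[0,0,0],"roll":0}]' >/dev/null
cat > row.py <<'E'
from h import *
u=np.array([np.cos(np.radians(3.3)),np.sin(np.radians(3.3))]);v=np.array([-u[1],u[0]])
d=r.read_camera('wrist');W=cloud(d);cv2.imwrite('pics/row.png',d['pixels'])
s=W[...,:2]-[.6162,.2115];D=-(s@v);A=s@u
for a,b in ((.002,.237),(.237,.33)):
    m=(W[...,2]>.05)&(W[...,2]<.064)&(D>a)&(D<b)&(abs(A)<.1)
    if m.sum()>100:print(toppose(W,m,0,1),'D',np.percentile(D[m],[.5,99.5]).round(4),'A',np.percentile(A[m],[.5,99.5]).round(4))
m=(W[...,2]>.05)&(W[...,2]<.064)&(abs(A)<.1)
for a in np.arange(.0,.3,.022):
    q=m&(D>a)&(D<a+.022);print(round(a,3),q.sum(),np.percentile(A[q],[1,99]).round(4) if q.sum()>50 else '')
E
python3 row.py; python3 plan.py 634.8 -112 245 93.3
```

```text
clock: 49.28
tool_pos: [0.6346, -0.0502, 0.026]
tool_rot: [[-0.998, -0.057, 0.001], [-0.057, 0.998, 0.0], [-0.001, 0.0, -1.0]]
contact_force: [-0.3, 0.1, -2.6]
finger_gap: 0.0432
(array([625.1,  64.3]), array([131.4,  99.9]), -85.4, 56.9, 6202) D [0.0834 0.2116] A [-0.0493  0.0492]
(array([631.1, -49.9]), array([98.4, 43.2]), 2.8, 56.9, 2098) D [0.241  0.2831] A [-0.0489  0.0485]
0.0 231 [-0.0583  0.0337]
0.022 0 
0.044 0 
0.066 251 [-0.0497  0.0468]
0.088 1085 [-0.0496  0.0472]
0.11 1023 [-0.0493  0.0471]
0.132 1079 [-0.0485  0.0486]
0.154 1010 [-0.0483  0.0486]
0.176 1056 [-0.0473  0.05  ]
0.198 698 [-0.0471  0.0502]
0.22 90 [-0.0468  0.0443]
0.242 1078 [-0.048   0.0482]
0.264 930 [-0.0482  0.048 ]
0.286 0 
t 50.8 pos [522.9  25.6 309.3] yaw 93.14 gap 0.08543731750218313 F [0.5 0.  0.9] j7 89 zax [-0.    -0.001 -1.   ]
UNITS slide [-3.48 -4.78  2.14] roll -0.03
```

The row is rebuilt: the block of three spans d=82–212 mm and the fourth sits at d=262 mm, all within ~1.5 mm of the centre line. Now the push.

```bash
python3 -m inch '[{"fingers":0.4,"slide":[-0.68,-0.96,0],"roll":0},{"fingers":0.4,"slide":[-0.7,-0.96,0],"roll":0},{"fingers":0.4,"slide":[-0.7,-0.96,0],"roll":0},{"fingers":0.4,"slide":[-0.7,-0.96,0],"roll":0},{"fingers":0.4,"slide":[-0.7,-0.96,0],"roll":0}]' >/dev/null
python3 -m inch '[{"fingers":0.4,"slide":[0,0,1],"roll":1},{"fingers":0.4,"slide":[0,0,1],"roll":1},{"fingers":0.4,"slide":[0,0,0],"roll":1},{"fingers":0.4,"slide":[0,0,0],"roll":1},{"fingers":0.4,"slide":[0,0,0],"roll":1}]' >/dev/null
python3 -m inch '[{"fingers":0.4,"slide":[0,0,0],"roll":1},{"fingers":0.4,"slide":[0,0,0],"roll":1},{"fingers":0.4,"slide":[0,0,0],"roll":1},{"fingers":0.4,"slide":[0,0,0],"roll":1},{"fingers":0.4,"slide":[0,0,0],"roll":1}]' >/dev/null
python3 -m inch '[{"fingers":0.4,"slide":[0,0,0],"roll":1},{"fingers":0.4,"slide":[0,0,0],"roll":1},{"fingers":0.4,"slide":[0,0,0],"roll":1},{"fingers":0.4,"slide":[0,0,0],"roll":1},{"fingers":0.4,"slide":[0,0,0],"roll":1}]' >/dev/null
python3 -m inch '[{"fingers":0.4,"slide":[0,0,1],"roll":0},{"fingers":0.4,"slide":[0,0,1],"roll":0},{"fingers":0.4,"slide":[0,0,1],"roll":0},{"fingers":0.4,"slide":[0,0,1],"roll":0},{"fingers":0.4,"slide":[0,0,1],"roll":0}]' >/dev/null
python3 -m inch '[{"fingers":0.4,"slide":[0,0,0.8],"roll":0},{"fingers":0.4,"slide":[0,0,0],"roll":0},{"fingers":0.4,"slide":[0,0,0],"roll":0},{"fingers":0.4,"slide":[0,0,0],"roll":0}]' >/dev/null
python3 plan.py 634.8 -110 13 3.3
```

```text
t 53.2 pos [ 636.3 -111.9   76.9] yaw 3.22 gap 0.05078200961976757 F [ 0.1 -0.8  0.5] j7 32 zax [ 0.002 -0.001 -1.   ]
UNITS slide [ 0.07 -0.05  2.13] roll -0.01
```

```bash
python3 -m inch '[{"fingers":0.4,"slide":[0,-0.05,0.7],"roll":-0.01},{"fingers":0.4,"slide":[0,0,0.7],"roll":0},{"fingers":0.4,"slide":[0,0,0.5],"roll":0},{"fingers":0.4,"slide":[0,0,0.2],"roll":0},{"fingers":0.4,"slide":[0,0,0],"roll":0}]' >/dev/null
python3 -m inch '[{"fingers":0.4,"slide":[0,0,0],"roll":0},{"fingers":0.4,"slide":[0,0,0],"roll":0},{"fingers":0.4,"slide":[0,0,0],"roll":0}]' >/dev/null
python3 plan.py 634.8 -99 13 3.3
```

```text
t 53.9 pos [ 634.8 -111.1   13.8] yaw 3.33 gap 0.0510515012255145 F [ 0.4  0.1 -0.1] j7 35 zax [ 0.002 -0.    -1.   ]
UNITS slide [0.4  0.02 0.03] roll 0.0
```

```bash
python3 -m inch '[{"fingers":0.4,"slide":[0.17,0,0],"roll":0},{"fingers":0.4,"slide":[0.17,0,0],"roll":0},{"fingers":0.4,"slide":[0.17,0,0],"roll":0},{"fingers":0.4,"slide":[0.17,0,0],"roll":0},{"fingers":0.4,"slide":[0.17,0,0],"roll":0}]' >/dev/null
python3 -m inch '[{"fingers":0.4,"slide":[0.17,0,0],"roll":0},{"fingers":0.4,"slide":[0.17,0,0],"roll":0},{"fingers":0.4,"slide":[0.17,0,0],"roll":0},{"fingers":0.4,"slide":[0.17,0,0],"roll":0},{"fingers":0.4,"slide":[0.17,0,0],"roll":0}]'
python3 -m inch '[{"fingers":0.4,"slide":[0.17,0,0],"roll":0},{"fingers":0.4,"slide":[0.17,0,0],"roll":0},{"fingers":0.4,"slide":[0.17,0,0],"roll":0},{"fingers":0.4,"slide":[0.17,0,0],"roll":0},{"fingers":0.4,"slide":[0.17,0,0],"roll":0}]'
python3 plan.py 627 24.8 13 3.3
python3 - <<'E'
from h import *
cv2.imwrite('pics/p2.png',cv2.resize(r.read_camera('side')['pixels'][130:260,180:360],(540,390),interpolation=2))
E
```

```text
clock: 54.75
tool_pos: [0.6308, -0.0599, 0.0126]
tool_rot: [[-0.058, 0.998, 0.0], [0.998, 0.058, -0.0], [-0.0, 0.0, -1.0]]
contact_force: [-0.1, -2.2, 1.6]
finger_gap: 0.051
clock: 55.17
tool_pos: [0.629, -0.0366, 0.0124]
tool_rot: [[-0.056, 0.998, 0.0], [0.998, 0.056, -0.003], [-0.003, 0.0, -1.0]]
contact_force: [0.8, -5.4, -1.7]
finger_gap: 0.0515
t 55.2 pos [629.  -36.6  12.4] yaw 3.23 gap 0.051524473010703745 F [ 0.8 -5.4 -1.7] j7 28 zax [ 0.    -0.003 -1.   ]
UNITS slide [ 2.05  0.05 -0.03] roll -0.01
```

View pics/p2.png

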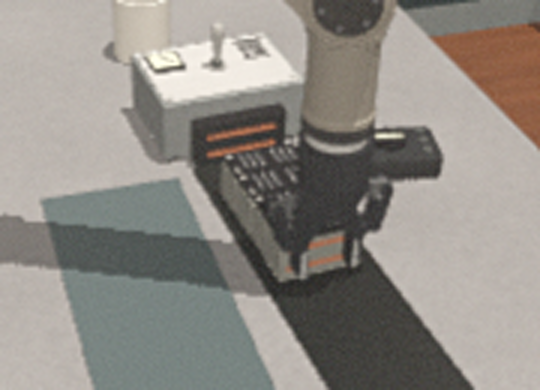

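The side view shows the four modules moving together straight toward the face. I'll continue slowly until the force rises.

```bash
python3 -m inch '[{"fingers":0.4,"slide":[0.16,0,0],"roll":0},{"fingers":0.4,"slide":[0.16,0,0],"roll":0},{"fingers":0.4,"slide":[0.16,0,0],"roll":0},{"fingers":0.4,"slide":[0.16,0,0],"roll":0},{"fingers":0.4,"slide":[0.16,0,0],"roll":0}]'
python3 -m inch '[{"fingers":0.4,"slide":[0.16,0,0],"roll":0},{"fingers":0.4,"slide":[0.16,0,0],"roll":0},{"fingers":0.4,"slide":[0.16,0,0],"roll":0},{"fingers":0.4,"slide":[0.16,0,0],"roll":0},{"fingers":0.4,"slide":[0.1,0,0],"roll":0}]'
python3 plan.py 627 24.8 13 3.3
```

```text
clock: 55.63
tool_pos: [0.6275, -0.0125, 0.0124]
tool_rot: [[-0.057, 0.998, -0.0], [0.998, 0.057, -0.003], [-0.003, -0.0, -1.0]]
contact_force: [0.6, -6.1, -1.7]
finger_gap: 0.0513
clock: 56.05
tool_pos: [0.6262, 0.0103, 0.0123]
tool_rot: [[-0.057, 0.998, -0.0], [0.998, 0.057, -0.002], [-0.002, -0.0, -1.0]]
contact_force: [1.2, -5.9, -1.8]
finger_gap: 0.0512
t 56.0 pos [626.2  10.3  12.3] yaw 3.27 gap 0.05122348205944842 F [ 1.2 -5.9 -1.8] j7 24 zax [-0.    -0.002 -1.   ]
UNITS slide [ 0.48  0.05 -0.03] roll -0.0
```

```bash
python3 -m inch '[{"fingers":0.4,"slide":[0.08,0,0],"roll":0},{"fingers":0.4,"slide":[0.08,0,0],"roll":0},{"fingers":0.4,"slide":[0.08,0,0],"roll":0},{"fingers":0.4,"slide":[0.08,0,0],"roll":0},{"fingers":0.4,"slide":[0.08,0,0],"roll":0}]'
python3 -m inch '[{"fingers":0.4,"slide":[0.05,0,0],"roll":0},{"fingers":0.4,"slide":[0.05,0,0],"roll":0}]'
python3 -m inch '[{"fingers":0.4,"slide":[0.05,0,0],"roll":0},{"fingers":0.4,"slide":[0,0,0],"roll":0}]'
```

```text
clock: 56.47
tool_pos: [0.6255, 0.0215, 0.0123]
tool_rot: [[-0.057, 0.998, -0.0], [0.998, 0.057, -0.003], [-0.003, -0.0, -1.0]]
contact_force: [0.9, -6.6, -1.0]
finger_gap: 0.0512
clock: 56.63
tool_pos: [0.6253, 0.024, 0.0123]
tool_rot: [[-0.057, 0.998, -0.0], [0.998, 0.057, -0.004], [-0.004, -0.0, -1.0]]
contact_force: [1.1, -9.0, -1.4]
finger_gap: 0.0514
clock: 56.8
tool_pos: [0.6253, 0.0239, 0.0125]
tool_rot: [[-0.056, 0.998, 0.0], [0.998, 0.056, -0.005], [-0.005, -0.0, -1.0]]
contact_force: [1.4, -8.4, -1.1]
finger_gap: 0.0512
```

```bash
python3 -m inch '[{"fingers":0.4,"slide":[0.08,0,0],"roll":0},{"fingers":0.4,"slide":[0.08,0,0],"roll":0},{"fingers":0.4,"slide":[0,0,0],"roll":0}]'
python3 -m inch '[{"fingers":0.4,"slide":[0.1,0,0],"roll":0},{"fingers":0.4,"slide":[0.05,0,0],"roll":0},{"fingers":0.4,"slide":[0,0,0],"roll":0}]'
```

```text
clock: 57.05
tool_pos: [0.6251, 0.0238, 0.0129]
tool_rot: [[-0.054, 0.999, 0.001], [0.998, 0.054, -0.011], [-0.011, 0.001, -1.0]]
contact_force: [1.1, -15.9, -1.3]
finger_gap: 0.0511
clock: 57.3
tool_pos: [0.625, 0.0237, 0.0133]
tool_rot: [[-0.052, 0.999, 0.002], [0.999, 0.052, -0.017], [-0.017, 0.002, -1.0]]
contact_force: [1.2, -22.9, -1.3]
finger_gap: 0.0513
```

Firmly home: 23 N with no further motion. I'll back off gently and check.

```bash
python3 -m inch '[{"fingers":0.4,"slide":[-0.2,0,0],"roll":0},{"fingers":0.4,"slide":[-0.3,0,0],"roll":0},{"fingers":0.4,"slide":[-0.6,0,0],"roll":0},{"fingers":0.4,"slide":[-0.8,0,0],"roll":0},{"fingers":0.4,"slide":[-0.5,0,-0.5],"roll":0}]'
python3 -m inch '[{"fingers":0,"slide":[0,0,-1],"roll":0},{"fingers":0,"slide":[0,0,-1],"roll":0},{"fingers":0,"slide":[0,0,-1],"roll":0},{"fingers":0,"slide":[0,0,-1],"roll":-1},{"fingers":0,"slide":[0,0,-1],"roll":-1}]' >/dev/null
python3 -m inch '[{"fingers":0,"slide":[0,0,-1],"roll":-1},{"fingers":0,"slide":[0,0,-1],"roll":-1},{"fingers":0,"slide":[0,0,-1],"roll":-1},{"fingers":0,"slide":[0,0,0],"roll":-1},{"fingers":0,"slide":[0,0,0],"roll":-1}]' >/dev/null
python3 -m inch '[{"fingers":0,"slide":[0,0,0],"roll":-1},{"fingers":0,"slide":[0,0,0],"roll":-1},{"fingers":0,"slide":[0,0,0],"roll":-1},{"fingers":0,"slide":[0,0,0],"roll":-1},{"fingers":0,"slide":[0,0,0],"roll":-1}]' >/dev/null
python3 -m inch '[{"fingers":0,"slide":[0.8,0.8,0],"roll":-1},{"fingers":0,"slide":[0.9,0.9,0],"roll":-1},{"fingers":0,"slide":[0.9,0.9,0],"roll":-1},{"fingers":0,"slide":[0.5,0.9,0],"roll":0},{"fingers":0,"slide":[0,0.9,0],"roll":0}]' >/dev/null
python3 -m inch '[{"fingers":0,"slide":[0,0.5,0],"roll":0},{"fingers":0,"slide":[0,0,0],"roll":0},{"fingers":0,"slide":[0,0,0],"roll":0},{"fingers":0,"slide":[0,0,0],"roll":0}]'
python3 row.py
```

```text
clock: 57.72
tool_pos: [0.627, -0.0341, 0.0251]
tool_rot: [[-0.058, 0.998, -0.006], [0.998, 0.058, 0.002], [0.002, -0.005, -1.0]]
contact_force: [1.0, 0.6, 1.1]
finger_gap: 0.051
clock: 59.72
tool_pos: [0.5447, 0.121, 0.2676]
tool_rot: [[-0.998, -0.057, -0.0], [-0.057, 0.998, -0.0], [0.0, -0.0, -1.0]]
contact_force: [-0.9, 0.6, 0.7]
finger_gap: 0.0854
(array([621.1, 122.2]), array([174.7, 100.8]), -86.3, 56.9, 10518) D [0.0032 0.175 ] A [-0.0496  0.0484]
0.0 1451 [-0.0529  0.0505]
0.022 1379 [-0.0497  0.0463]
0.044 1287 [-0.0486  0.048 ]
0.066 1321 [-0.0488  0.0477]
0.088 1351 [-0.0478  0.049 ]
0.11 1281 [-0.048   0.0491]
0.132 1312 [-0.0493  0.048 ]
0.154 1357 [-0.0495  0.0478]
0.176 8 
0.198 0 
0.22 0 
0.242 0 
0.264 0 
0.286 0
```

View pics/row.png

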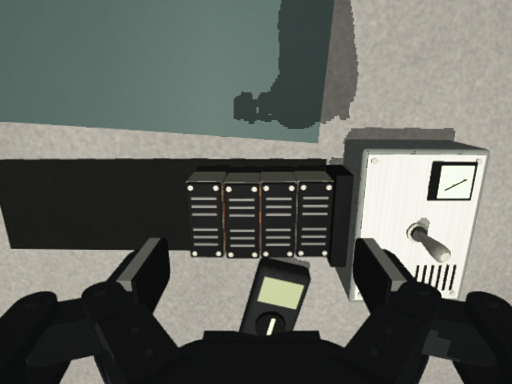

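```bash
python3 -c "
from bench import r
print(r.finish_job())"
```

```text
the job is handed in; nothing more can be done
None
```

The battery bank is made up and I've handed the job in at about 60 s on the robot's clock. The toggle went to its centre off position first and stayed there, and all four modules present are pushed home against the contact face. I saw no fifth module in any camera.

**The knock:** during the first push, one module was knocked aside and came to rest about 3.5 mm from the face, so I stopped. That broke the finger's breadth of clearance before the row was complete, and I can't tell how it will be judged. I slid the module clear and set it down again at the back of the row. I then pushed all four home together in one stroke. The row started about 80 mm from the face.

**Last checks** (wrist camera and force readings):
- **Seating:** the row stopped moving as the push rose to 23 N.
- **Row length:** it measures about 175 mm, against 176 mm for four modules touching, and no gap shows.
- **Straightness and centring:** the row is square to within about 0.4°. The module centres lie between 1.7 mm and 0.5 mm either side of the centre line, so a stagger of about 2 mm remains.
- **Bystanders:** the arm did not touch the mug, multimeter or radio, and the turquoise and yellow blocks stayed in place.
- **Robot:** it stands clear and touches nothing.

No final check failed.

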